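# Fit the crank grip on the topping carousel and bring the red-lidded jar to the front

### The job

Push the blue grip sleeve fully home onto the bare steel spigot of the topping carousel, then use it as a crank handle to turn the carousel, without pushing on the turntable or its jars, until the red-lidded jar stands squarely at the green front tab. Finish while still gripping the sleeve, fully seated, and hold the turntable still there: do not let go. Leave the sauce bottle, the white tub and the blue bowl where they stand.

Things in the scene. Friction and masses are not known exactly. Their poses are not given: they have to be found in the camera images.
- carousel: Fixed base of the carousel on the counter: black foot of 230 mm diameter, 30 mm high. Origin: centre of its underside, on the vertical turning axis, at counter height. Its +x axis points to the front, where the green tab is (tab from 110 to 202 mm from the axis, 26 mm wide, 12 mm high); its yaw differs from start to start.
- turntable: Brown wooden disc, 280 mm diameter, top 48 mm above the counter. Turns both ways, no stops, about the base's vertical axis; friction about 0.06 N m, stays where left. Origin on that axis, 30 mm above the counter. At 90 mm from the axis, every 60 degrees: five fixed jars (54 mm diameter, tops at 101 mm; lids one red, two black, two white) and, opposite the red one, the bare spigot.
- red_jar (a point): Centre of the top of the red lid, 90 mm from the turning axis along the turntable's +x, 101 mm above the counter.
- spigot_foot (a point): Foot of the spigot on the disc's top, 90 mm from the axis along the turntable's -x, 48 mm above the counter. The spigot is an upright steel pin of 16 mm diameter, 75 mm tall, with a tapered end. Frame axes are those of the turntable.
- spigot_tip (a point): Top end of the spigot, 123 mm above the counter.
- front_tab (a point): Near the pointed end of the green front tab on the base, 185 mm from the turning axis, 12 mm above the counter. The red jar faces front when it lies on the line from the axis to this point.
- sleeve: Loose blue tube, the crank grip: 30 mm outer diameter, 21 mm bore right through, 110 mm long, about 0.07 kg, standing upright on the counter at the start. Origin: centre of its lower end; z along it. Fully home, its lower end rests on the disc and its top is 158 mm above the counter, 57 mm above the jars. It turns freely on the spigot, so the hand need not turn while cranking.
- sauce_bottle: Bystander: loose brown glass bottle with black cap, 52 mm diameter, 130 mm tall. Origin: centre of its underside.
- tub: Bystander: loose white cup, 68 mm across the rim, 50 mm tall. Origin: centre of its underside.
- bowl: Bystander: loose blue bowl, 110 mm across the rim, 50 mm tall. Origin: centre of its underside.
Mind the look-alikes: they are no part of the job. Of the things that look like the sleeve, the middle-sized one is meant.

How it is judged:
By the outcome, as a careful person would: the job done as asked, in the order asked, and still so for the second after the job is handed in, while the arm keeps its last pose, push and grip.
It also fails if it takes over 51 s, if anything falls off the work surface, if the arm or the gripper's body presses on something with over 40 N, if the wrist force passes 120 N, or if a joint passes its speed limit or range.

### The arm

A 6-joint arm with a two-finger parallel gripper is mounted at the origin on the work surface. World frame = base frame: x ahead of the robot, y to its left, z up, the work surface at z = 0. Lengths are in m, angles in rad, forces in N, time in s.
With the tool pointing down it reaches from about 0.375 to 0.9 m from the base axis. Payload 3.1 kg.
Tool frame: the origin (TCP) lies at the very end of the fingers, on their centre line; the grasp point (between the pads) lies 19 mm behind it; z points along the fingers, y is the direction in which the jaws open and shut (so a half turn about z gives the same grasp; the last joint's range is limited). The gripper opens to 85 mm and grips with 20 to 120 N. Pads are 22 mm wide; open, the fingers measure 114 mm over their backs; the gripper's body (76 mm by 85 mm) begins 54 mm behind the grasp point. The pads swing forward as they close: fully open they stand 13 mm farther back than shut.
Start: joints at [-1.331, 0.527, 1.433, -0, 1.181, -0.178], TCP at [0.254, -0.571, 0.231] pointing down, gripper open.
Joint ranges: [-3.08, 3.08], [-0.75, 2.2], [0.22, 2.44], [-1.43, 4.57], [0, 2.65], [-2.85, 2.85]. Speed limits (rad/s): [2.79, 2.79, 3.14, 3.14, 3.14, 3.14].

### API

Orientations are given as a unit quaternion [x, y, z, w].
In Python, from station import * gives the robot as it stands.
- The arm moves only by the tool jog_arm, never from a script. Its argument "motion" is a list of rows, each a list of 5 numbers: the shift along the world's x, y, z in cm, then the turn about the world's z in degrees, then the closure in counts, from 0 (fully open) to 255 (shut). In form: [[tx, ty, tz, yaw, jaw], ...]. A call has 1 to 10 rows; each row shifts and turns the pose as measured when the row begins; what a row does not reach is not made up. A row lasts 1/12 s, in which the tool goes at most 41.7 mm and 7.16 degrees, less where a joint would pass 70% of its speed; a pose out of reach is approached as far as the arm can. A call with a gripper value outside its range is refused whole. The fingers move at their own pace and stop on an object; "squeeze" is the grip in N (left out, the last holds). Time passes only in rows, so rows that do not move let the fingers close. It gives the time, the measured TCP pose, the force and the opening at its end, in the units of the state.
- sense(): the state, without advancing time (a new reading comes with each control period).
- snapshot(name): name is "side" or "top"; returns a dict with "img" (400x640x3 uint8, red, green, blue), "depth" (400x640 float32, m along the optical axis (not along the pixel's ray), 0 where there is no reading), "intrinsics" (3x3 intrinsics, pixels), "dist_coeffs" ([k1, k2, p1, p2, k3] as OpenCV has them; the pictures are not rectified), "eye" and "attitude" of the camera in the world. Camera axes: x right, y down, z forward; pixel columns grow to the right and rows downward; lengths in m; the calibration is good to about 2 mm. A picture is of the moment at which its call begins.
- sign_off(): hands the job in, once; it reports no verdict.
The state is a dict: "t": time; "q": joint angles; "qd": joint speeds; "tau": joint torques, N m; "tcp_pos": TCP position; "tool_rot": TCP orientation; "force": force on the tool from outside, world axes, zero at the start; "ft_torque": the same for the moment, N m; "finger_gap": opening from 0.0 (shut) to 1.0 (fully open).
Only numpy, scipy, OpenCV 4.12 (cv2) and the standard library are available. Lean on these libraries where they do the work, as an engineer would, in place of code of your own. Each camera call takes 0.05 s, during which the arm holds its last target.

## Working session

There is one attempt and no reset: what is moved stays moved. The work goes in short steps, Python scripts to look and compute and a tool call to move; the robot and the scene stay as the last step left them, time stands still between calls to the robot, and variables do not carry over. Pictures are saved under pics/ and viewed, and the job is handed in when it is done.

Besides the shell and the picture viewer there is one more tool, called by a JSON object that holds its "fn" and its "kwargs". jog_arm: Moves the arm, as the interface text tells. Its arguments: {"type":"object","properties":{"motion":{"type":"array","items":{"type":"array","items":{"type":"number"}}},"squeeze":{"type":"number"}},"required":["motion"]}

```bash
ls; mkdir -p pics; cat > h.py <<'E'
from station import *
import numpy as np, cv2, pickle
from scipy.spatial.transform import Rotation as R
def snap(n,name):
    s=snapshot(n); cv2.imwrite(f'pics/{name}.png',s['img'][:,:,::-1]); pickle.dump({k:s[k] for k in s},open(f'pics/{name}.pkl','wb')); return s
def load(name): return pickle.load(open(f'pics/{name}.pkl','rb'))
def rot(s):
    a=np.array(s['attitude']); return a if a.shape==(3,3) else R.from_quat(a).as_matrix()
def ray(s,uv):
    p=cv2.undistortPoints(np.array(uv,float).reshape(-1,1,2),np.array(s['intrinsics']),np.array(s['dist_coeffs'])).reshape(-1,2)
    d=np.c_[p,np.ones(len(p))]@rot(s).T
    return np.array(s['eye']),d
def onplane(s,uv,z):
    e,d=ray(s,uv); return e+d*((z-e[2])/d[:,2])[:,None]
def depthpts(s,uv):
    uv=np.array(uv).reshape(-1,2); e,d=ray(s,uv); z=s['depth'][uv[:,1].astype(int),uv[:,0].astype(int)]
    return e+d*z[:,None]
def proj(s,P):
    Rm=rot(s).T; t=-Rm@np.array(s['eye']); return cv2.projectPoints(np.array(P,float).reshape(-1,3),cv2.Rodrigues(Rm)[0],t,np.array(s['intrinsics']),np.array(s['dist_coeffs']))[0].reshape(-1,2)
E
python3 - <<'E'
from h import *
for n in('top','side'):
    s=snap(n,n+'0'); print(n,s['eye'],s['attitude'],s['intrinsics'],s['dist_coeffs'])
print(sense())
E
```

```text
pics
top [ 0.43423094 -0.02370027  1.20879592] [ 0.70648523 -0.70275798  0.06032637 -0.05805663] [[402.37622381   0.         313.19095743]
 [  0.         402.37622381 196.86523738]
 [  0.           0.           1.        ]] [-0.00446015  0.          0.          0.          0.        ]
side [0.25774557 0.81153897 0.61404631] [-0.17780297  0.84674701 -0.49232836  0.09496522] [[369.720532     0.         325.25221862]
 [  0.         369.720532   197.03093233]
 [  0.           0.           1.        ]] [0.01050387 0.         0.         0.         0.        ]
{'t': 0.1, 'q': array([-1.33149114e+00,  5.28354184e-01,  1.43378313e+00,  1.82995645e-06,
        1.18140302e+00, -1.78545351e-01]), 'qd': array([ 1.21972606e-03, -8.54808931e-05, -3.17715048e-03,  1.15925413e-04,
       -1.05968814e-03, -2.75900303e-04]), 'tau': array([ 4.13123803e-05, -4.43304133e+01, -1.78586251e+01, -2.84118660e-04,
        3.86785759e-03, -1.05064416e-06]), 'tcp_pos': array([ 0.25346859, -0.57058724,  0.23044031]), 'tool_rot': array([ 9.78253997e-01,  2.07408219e-01, -2.87348970e-05, -9.73417122e-04]), 'force': array([ 0.03708895,  0.21018735, -0.67164356]), 'ft_torque': array([0.03188032, 0.02853357, 0.03636765]), 'finger_gap': 0.9988230529934978}
```

View pics/top0.png

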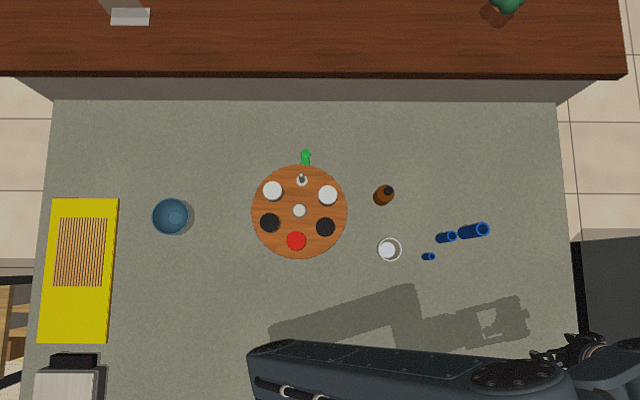

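View pics/side0.png

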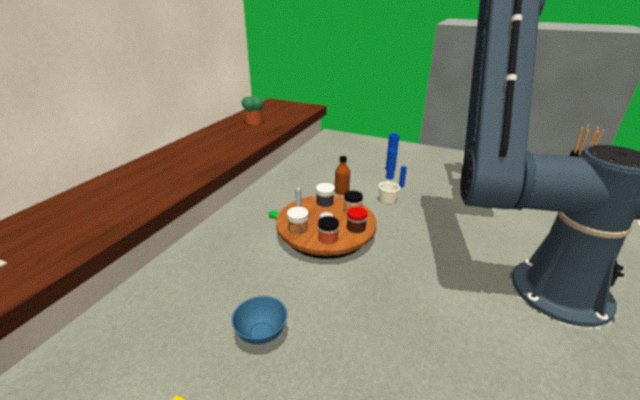

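```bash
python3 - <<'E'
from h import *
s=load('top0'); 
c=s['img'][210:275,350:510,::-1]; cv2.imwrite('pics/crop_t.png',cv2.resize(c,None,fx=5,fy=5,interpolation=cv2.INTER_CUBIC))
t=load('side0'); c=t['img'][120:215,330:430,::-1]; cv2.imwrite('pics/crop_s.png',cv2.resize(c,None,fx=6,fy=6,interpolation=cv2.INTER_CUBIC))
for s,n in((s,'top'),(t,'side')):
    hsv=cv2.cvtColor(s['img'],cv2.COLOR_RGB2HSV)
    for nm,lo,hi in(('blue',(100,150,40),(130,255,255)),('red',(0,200,120),(4,255,255)),('green',(50,150,60),(80,255,255))):
        m=cv2.inRange(hsv,lo,hi); k,l,st,ce=cv2.connectedComponentsWithStats(m)
        for i in range(1,k):
            if 15<st[i,4]<5000: print(n,nm,st[i],ce[i].round(1))
# blue depth points from both
for s,n in((load('top0'),'top'),(t,'side')):
    hsv=cv2.cvtColor(s['img'],cv2.COLOR_RGB2HSV); m=cv2.inRange(hsv,(100,150,40),(130,255,255)); k,l,st,ce=cv2.connectedComponentsWithStats(m)
    for i in range(1,k):
        if 15<st[i,4]<5000:
            v,u=np.where(l==i); P=depthpts(s,np.c_[u,v]); P=P[s['depth'][v,u]>0]
            print(n,ce[i].round(),P.min(0).round(3),P.max(0).round(3)); top=P[P[:,2]>P[:,2].max()-.008]; print('  toppts',len(top),top.mean(0).round(4),top.min(0).round(3),top.max(0).round(3))
E
```

```text
top blue [436 222  54  21 547] [464.3 232.6]
top blue [422 253  13   7  75] [428.2 256.2]
top red [287 231  19  19 272] [295.6 240.4]
top green [301 149   9  16 112] [304.9 156.8]
side blue [386 134  13  45 363] [391.7 154.5]
side blue [400 167   6  20  80] [402.4 176.1]
side red [347 207  20  13 205] [356.8 212.9]
side green [ 539    0  101   27 2279] [592.1  11.3]
side green [612  82  28  69 990] [630.2 124.8]
side green [269 211   9   7  46] [273.1 213.8]
top [464. 233.] [ 0.502 -0.496  0.004] [ 0.549 -0.391  0.145]
  toppts 69 [ 0.5311 -0.4751  0.1417] [ 0.514 -0.496  0.138] [ 0.549 -0.46   0.145]
top [428. 256.] [ 0.452 -0.367  0.01 ] [ 0.469 -0.348  0.082]
  toppts 13 [ 0.4591 -0.3556  0.0771] [ 0.452 -0.364  0.074] [ 0.469 -0.349  0.082]
side [392. 154.] [ 0.499 -0.497  0.007] [ 0.546 -0.386  0.144]
  toppts 33 [ 0.5287 -0.4711  0.1403] [ 0.513 -0.494  0.137] [ 0.546 -0.457  0.144]
side [402. 176.] [ 0.451 -0.366  0.007] [ 0.465 -0.343  0.076]
  toppts 12 [ 0.4582 -0.3555  0.0729] [ 0.452 -0.366  0.071] [ 0.465 -0.348  0.076]
```

View pics/crop_t.png

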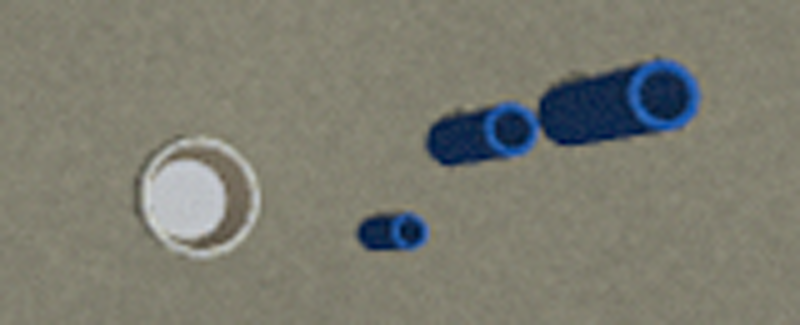

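View pics/crop_s.png

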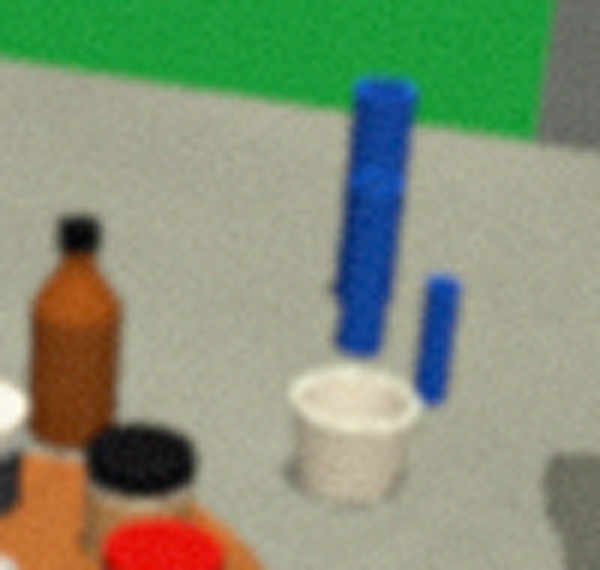

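Candidates for the sleeve, as pixels in the top view: small tube (428,256), about 77 mm tall; middle tube, ring at (452,236); large tube, ring at (483,229), about 143 mm tall. The blue bowl at (170,216) is not a tube. By the description I choose the middle one, and check it here together with the carousel measurements.

```bash
python3 - <<'E'
from h import *
s=load('top0'); t=load('side0')
k=lambda x,y:(350+(x+.5)/5-.5,210+(y+.5)/5-.5)
ks=lambda x,y:(330+(x+.5)/6-.5,120+(y+.5)/6-.5)
print('mid ring top',onplane(s,[k(511,129),k(484,129),k(538,129),k(511,102),k(511,157)],.11).round(4))
print('big',onplane(s,[k(664,94)],.143).round(4),'small',onplane(s,[k(409,231)],.077).round(4))
print('mid top from side',onplane(t,[ks(378,180)],.11).round(4),'mid bottom',onplane(t,[ks(358,350)],0).round(4))
hsv=cv2.cvtColor(s['img'],cv2.COLOR_RGB2HSV)
m=cv2.inRange(hsv,(0,200,120),(4,255,255)); 
def cen(s,m,z):
    c=max(cv2.findContours(m,0,1)[0],key=cv2.contourArea); (e,ax,a)=cv2.fitEllipse(c); return onplane(s,[e],z)[0].round(4),e,ax
print('red top',cen(s,m,.101)); 
m2=cv2.inRange(cv2.cvtColor(t['img'],cv2.COLOR_RGB2HSV),(0,200,120),(4,255,255)); print('red side',cen(t,m2,.101))
w=cv2.inRange(hsv,(5,120,60),(18,255,220)); w[:140]=0;w[270:]=0;w[:,:240]=0;w[:,360:]=0
w=cv2.morphologyEx(w,cv2.MORPH_CLOSE,np.ones((3,3)))
c=max(cv2.findContours(w,0,1)[0],key=cv2.contourArea); hull=cv2.convexHull(c); e=cv2.fitEllipse(hull); print('disc',e, onplane(s,[e[0]],.048).round(4))
P=onplane(s,hull.reshape(-1,2),.048); print(P.min(0),P.max(0))
mg=cv2.inRange(hsv,(50,150,60),(80,255,255)); mg[:140]=0; v,u=np.where(mg>0); P=onplane(s,np.c_[u,v],.012); print('tab',P.mean(0),P[P[:,0].argmax()],len(P))
c=s['img'][140:270,240:360,::-1]; cv2.imwrite('pics/car_t.png',cv2.resize(c,None,fx=6,fy=6,interpolation=cv2.INTER_CUBIC)[:,:])
c=t['img'][170:260,260:390,::-1]; cv2.imwrite('pics/car_s.png',cv2.resize(c,None,fx=6,fy=6,interpolation=cv2.INTER_CUBIC))
for nm,sx in(('bottle',s),):pass
E
```

```text
mid ring top [[ 0.5156 -0.4058  0.11  ]
 [ 0.5155 -0.391   0.11  ]
 [ 0.5156 -0.4205  0.11  ]
 [ 0.5303 -0.4065  0.11  ]
 [ 0.5003 -0.405   0.11  ]]
big [[ 0.5321 -0.4768  0.143 ]] small [[ 0.4609 -0.3573  0.077 ]]
mid top from side [[ 0.5146 -0.4111  0.11  ]] mid bottom [[ 0.5139 -0.4054  0.    ]]
red top (array([0.5003, 0.0209, 0.101 ]), (295.5869445800781, 240.41722106933594), (17.875267028808594, 17.98392105102539))
red side (array([0.497 , 0.0282, 0.101 ]), (356.7722473144531, 212.9234619140625), (12.404313087463379, 18.829553604125977))
disc ((298.82452392578125, 211.4361114501953), (94.14008331298828, 95.27509307861328), 73.8673095703125) [[0.5874 0.0146 0.048 ]]
[ 0.45345989 -0.12279054  0.048     ] [0.72635182 0.15136686 0.048     ]
tab [ 0.76137154 -0.00110302  0.012     ] [ 0.7860671  -0.00416469  0.012     ] 112
```

```bash
python3 -c "
import cv2
i=cv2.imread('pics/car_t.png');cv2.imwrite('pics/car_t2.png',cv2.resize(i,(552,598)))"
```

```text
(no output)
```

View pics/car_t2.png

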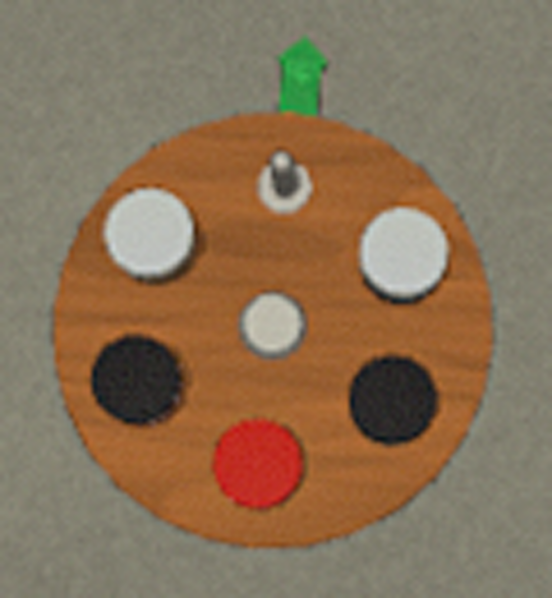

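View pics/car_s.png

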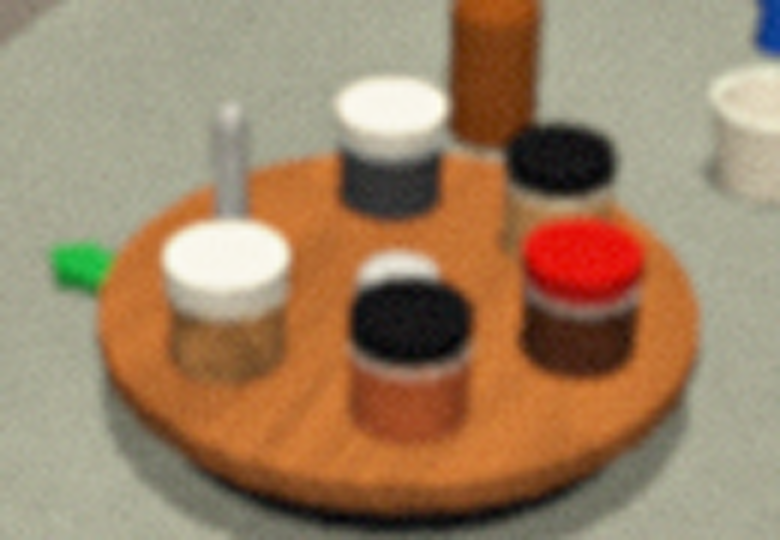

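```bash
python3 - <<'E'
from h import *
s=load('top0')
k=lambda x,y:(240+(x+.5)/4.6-.5,140+(y+.5)/4.6-.5)
J=onplane(s,[k(150,229),k(404,252),k(393,400),k(137,380),k(258,463)],.101)[:,:2]
tip=onplane(s,[k(282,157)],.123)[0]; foot=onplane(s,[k(285,186)],.05)[0]
from scipy.optimize import least_squares
off=np.array([60,-60,-120,120,180]) # angles rel. spigot; left(+y) jars: ccw
def f(p): 
    a=p[2]+np.radians(off); return np.r_[p[0]+.09*np.cos(a)-J[:,0],p[1]+.09*np.sin(a)-J[:,1]]
r=least_squares(f,[.587,.0146,0]); print('center',r.x[:2],'spig ang',np.degrees(r.x[2]),'res mm',(r.fun*1e3).round(1))
C=r.x[:2]; print('spigot pred',C+.09*np.array([np.cos(r.x[2]),np.sin(r.x[2])]),'tip meas',tip,'foot',foot)
g=k(302,37); tabtip=onplane(s,[g],.012)[0]; print('tabtip',tabtip, 'dist',np.linalg.norm(tabtip[:2]-C))
hsv=cv2.cvtColor(s['img'],cv2.COLOR_RGB2HSV)
mg=cv2.inRange(hsv,(45,120,40),(85,255,255)); mg[:140]=0; mg[180:]=0; v,u=np.where(mg>0); P=onplane(s,np.c_[u,v],.012)[:,:2]; 
for a in(P.mean(0),tabtip[:2],P[P[:,0]>.76].mean(0)): print('tab ang',np.degrees(np.arctan2(*(a-C)[::-1])))
print(sense()['tcp_pos'])
E
```

```text
center [0.59008608 0.01381513] spig ang -4.375543717675818 res mm [-1.4  0.1  0.5  1.2 -0.4  0.1 -0.8 -0.6  1.1  0.1]
spigot pred [0.67982377 0.00694872] tip meas [0.68258487 0.00751526 0.123     ] foot [0.68030204 0.00750431 0.05      ]
tabtip [ 0.79035105 -0.00185377  0.012     ] dist 0.2008770058811763
tab ang -4.940455582745167
tab ang -4.473755597021775
tab ang -4.835073158657905
[ 0.25346859 -0.57058724  0.23044031]
```

{"fn": "jog_arm", "kwargs": {"motion": [[3,1.9,0,7,0],[3,1.9,0,7,0],[3,1.9,0,7,0],[3,1.9,0,7,0],[3,1.9,0,7,0],[3,1.9,0,7,0],[3,1.9,0,7,0],[2,1.2,0,7,0]], "squeeze": 50}}

```text
t: 0.77
tcp_pos: [0.4844, -0.4217, 0.2259]
tool_rot: [0.76, 0.65, -0.002, -0.003]
force: [0.1, -0.6, -0.1]
finger_gap: 0.998
```

```bash
cat >> h.py <<'E'
def st():
    s=sense(); M=R.from_quat(s['tool_rot']).as_matrix(); print('t',round(s['t'],2),'tcp',s['tcp_pos'].round(4),'jawdeg',np.degrees(np.arctan2(M[1,1],M[0,1])).round(1),'tilt z',M[:,2].round(3),'F',s['force'].round(1),'T',s['ft_torque'].round(2),'gap',round(s['finger_gap'],3)); return s
E
python3 -c "
from h import *
st()"
```

```text
t 0.77 tcp [ 0.4844 -0.4217  0.2259] jawdeg -8.9 tilt z [-0.007  0.003 -1.   ] F [ 0.1 -0.6 -0.1] T [-0.02 -0.01  0.05] gap 0.998
```

{"fn": "jog_arm", "kwargs": {"motion": [[1.6,0.8,0,7,0],[1.4,0.7,0,7,0],[0,0,0,7,0],[0,0,0,0,0],[0,0,0,0,0]]}}

```text
t: 1.18
tcp_pos: [0.5211, -0.3982, 0.2227]
tool_rot: [0.624, 0.782, -0.001, -0.005]
force: [0.0, -0.6, 0.2]
finger_gap: 0.997
```

```bash
python3 -c "
from h import *
st()"
```

```text
t 1.18 tcp [ 0.5211 -0.3982  0.2227] jawdeg 12.8 tilt z [-0.009  0.005 -1.   ] F [ 0.  -0.6  0.2] T [0.   0.04 0.  ] gap 0.997
```

{"fn": "jog_arm", "kwargs": {"motion": [[-0.6,-0.8,0,0,0],[0,0,0,0,0],[0,0,0,0,0]]}}

```text
t: 1.43
tcp_pos: [0.513, -0.4073, 0.2218]
tool_rot: [0.626, 0.779, -0.001, -0.006]
force: [-0.2, 1.1, 0.3]
finger_gap: 1.002
```

```bash
python3 -c "
from h import *
st()
snap('side','s1'); s=snap('top','t1')
cv2.imwrite('pics/t1c.png',cv2.resize(s['img'][180:300,380:540,::-1],None,fx=4,fy=4))"
```

```text
t 1.43 tcp [ 0.513  -0.4073  0.2218] jawdeg 12.4 tilt z [-0.011  0.006 -1.   ] F [-0.2  1.1  0.3] T [-0.04 -0.02 -0.02] gap 1.002
```

View pics/s1.png

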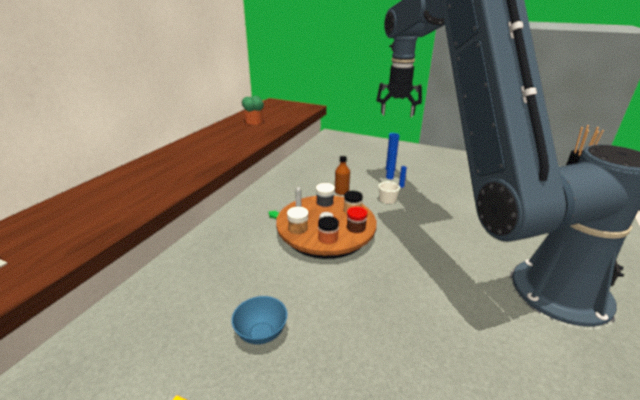

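Side view: the open gripper at (400,95) hangs over the tube pair at (392,155). Nothing else has moved. Descending.

{"fn": "jog_arm", "kwargs": {"motion": [[0.1,0,-2.5,0,0],[0.1,0,-2.5,0,0],[0,0,-2.5,0,0],[0,0,-2.5,0,0],[0,0,-2,0,0],[0,0,-1.5,0,0],[0,0,0,0,0],[0,0,0,0,0]]}}

```text
t: 2.2
tcp_pos: [0.5143, -0.4123, 0.0859]
tool_rot: [0.63, 0.776, -0.002, -0.001]
force: [-0.2, -0.8, 0.0]
finger_gap: 1.0
```

```bash
python3 -c "
from h import *
st()
s=snap('side','s2'); cv2.imwrite('pics/s2c.png',cv2.resize(s['img'][60:220,310:470,::-1],None,fx=3.5,fy=3.5))"
```

```text
t 2.2 tcp [ 0.5143 -0.4123  0.0859] jawdeg 11.8 tilt z [-0.004 -0.002 -1.   ] F [-0.2 -0.8  0. ] T [-0.02  0.02 -0.02] gap 1.0
```

View pics/s2c.png

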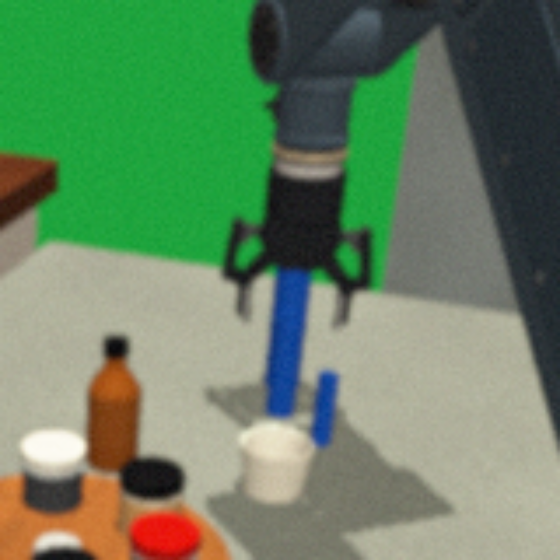

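The crop shows the fingers either side of the middle tube, with clear gaps. I'll correct y, go down to z≈0.066 and then close.

{"fn": "jog_arm", "kwargs": {"motion": [[0,0.5,-1,0,0],[0.1,0,-0.8,0,0],[0,0,0,0,0],[0,0,0,0,0]]}}

```text
t: 2.58
tcp_pos: [0.517, -0.4088, 0.0706]
tool_rot: [0.631, 0.776, -0.002, 0.003]
force: [0.1, 0.1, 0.0]
finger_gap: 0.999
```

```bash
python3 -c "
from h import *
st()"
```

```text
t 2.58 tcp [ 0.517  -0.4088  0.0706] jawdeg 11.8 tilt z [ 0.001 -0.007 -1.   ] F [0.1 0.1 0. ] T [-0.02  0.    0.  ] gap 0.999
```

{"fn": "jog_arm", "kwargs": {"motion": [[-0.1,0.2,-0.5,0,0],[0,0,0,0,0],[0,0,0,0,0]]}}

```text
t: 2.83
tcp_pos: [0.5167, -0.4071, 0.0663]
tool_rot: [0.631, 0.776, -0.003, 0.004]
force: [0.1, 0.6, 0.5]
finger_gap: 0.999
```

{"fn": "jog_arm", "kwargs": {"motion": [[0,0,0,0,80],[0,0,0,0,120],[0,0,0,0,180],[0,0,0,0,255],[0,0,0,0,255],[0,0,0,0,255],[0,0,0,0,255],[0,0,0,0,255]], "squeeze": 60}}

```text
t: 3.5
tcp_pos: [0.5171, -0.4077, 0.0673]
tool_rot: [0.631, 0.776, -0.003, 0.005]
force: [-0.0, -0.6, 0.7]
finger_gap: 0.328
```

```bash
python3 -c "
from h import *
st()"
```

```text
t 3.5 tcp [ 0.5171 -0.4077  0.0673] jawdeg 11.8 tilt z [ 0.004 -0.01  -1.   ] F [-0.  -0.6  0.7] T [-0.01 -0.02  0.02] gap 0.328
```

{"fn": "jog_arm", "kwargs": {"motion": [[0,0,2,0,255],[0,0,3,0,255],[0,0,3,0,255],[0,0,3,0,255],[0,0,3,0,255],[0,0,2,0,255],[0,0,0,0,255],[0,0,0,0,255]]}}

```text
t: 4.17
tcp_pos: [0.5134, -0.4038, 0.2293]
tool_rot: [0.631, 0.776, -0.002, -0.001]
force: [0.3, -0.3, -1.8]
finger_gap: 0.333
```

```bash
python3 -c "
from h import *
st()
s=snap('side','s3'); cv2.imwrite('pics/s3c.png',cv2.resize(s['img'][40:220,310:490,::-1],None,fx=3,fy=3))"
```

```text
t 4.17 tcp [ 0.5134 -0.4038  0.2293] jawdeg 11.8 tilt z [-0.004 -0.002 -1.   ] F [ 0.3 -0.3 -1.8] T [ 0.02  0.02 -0.03] gap 0.333
```

View pics/s3c.png

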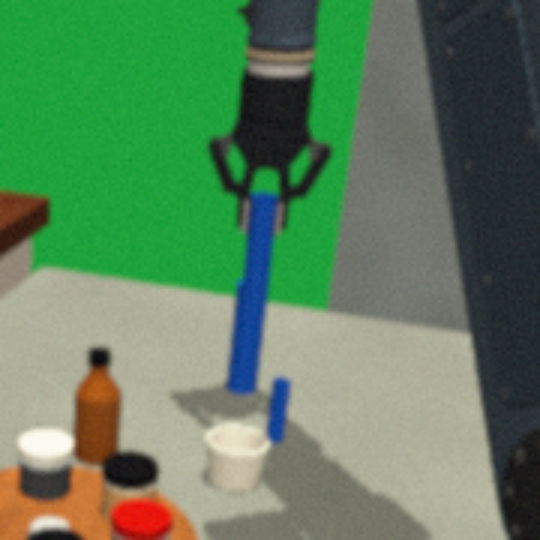

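Crop: the sleeve at (258,290) hangs in the jaws. The large tube behind it still stands at about (240,340) and the small one at (280,410). Carrying to the spigot.

{"fn": "jog_arm", "kwargs": {"motion": [[0.8,2,0.3,0,255],[1.3,3.2,0.3,0,255],[1.4,3.4,0.2,0,255],[1.4,3.4,0.2,0,255],[1.4,3.4,0.2,0,255],[1.4,3.4,0.2,0,255],[1.4,3.4,0.2,0,255],[1.4,3.4,0.2,0,255],[1.4,3.4,0.2,0,255],[1,2.4,0.2,0,255]]}}

```text
t: 5.05
tcp_pos: [0.6329, -0.0792, 0.2261]
tool_rot: [0.637, 0.771, -0.006, -0.02]
force: [-0.3, 0.4, -0.7]
finger_gap: 0.336
```

```bash
python3 -c "
from h import *
st()"
```

```text
t 5.05 tcp [ 0.6329 -0.0792  0.2261] jawdeg 10.9 tilt z [-0.039  0.015 -0.999] F [-0.3  0.4 -0.7] T [-0.05 -0.07 -0.03] gap 0.336
```

{"fn": "jog_arm", "kwargs": {"motion": [[1.6,2.8,0.4,0,255],[1.4,2.4,0.3,0,255],[0.5,1,0.2,0,255],[0,0,0,0,255],[0,0,0,0,255]]}}

```text
t: 5.47
tcp_pos: [0.6644, -0.0061, 0.2225]
tool_rot: [0.633, 0.774, -0.011, -0.029]
force: [-0.0, -0.5, -0.9]
finger_gap: 0.334
```

```bash
python3 -c "
from h import *
st()"
```

```text
t 5.47 tcp [ 0.6644 -0.0061  0.2225] jawdeg 11.5 tilt z [-0.059  0.02  -0.998] F [-0.  -0.5 -0.9] T [-0.03 -0.04  0.03] gap 0.334
```

{"fn": "jog_arm", "kwargs": {"motion": [[-3.5,0,0.3,0,255],[-3.5,0,0.3,0,255],[-3.5,0,0.3,0,255],[0,0,0,0,255]]}}

```text
t: 5.8
tcp_pos: [0.5498, -0.011, 0.2237]
tool_rot: [0.634, 0.772, -0.016, -0.036]
force: [-1.0, -0.2, -1.0]
finger_gap: 0.33
```

```bash
python3 -c "
from h import *
st()"
```

```text
t 5.8 tcp [ 0.5498 -0.011   0.2237] jawdeg 11.3 tilt z [-0.075  0.021 -0.997] F [-1.  -0.2 -1. ] T [-0.02  0.02  0.07] gap 0.33
```

{"fn": "jog_arm", "kwargs": {"motion": [[0,0,0,0,255],[0,0,0,0,255],[0,0,0,0,255],[0,0,0,0,255],[0,0,0,0,255]]}}

```text
t: 6.22
tcp_pos: [0.5481, -0.0168, 0.223]
tool_rot: [0.637, 0.769, -0.017, -0.036]
force: [0.1, -0.0, -0.8]
finger_gap: 0.329
```

```bash
python3 -c "
from h import *
st()"
```

```text
t 6.22 tcp [ 0.5481 -0.0168  0.223 ] jawdeg 10.8 tilt z [-0.077  0.02  -0.997] F [ 0.1 -0.  -0.8] T [-0.02 -0.02 -0.04] gap 0.329
```

{"fn": "jog_arm", "kwargs": {"motion": [[2,0,0,0,255],[2,0,0,0,255],[2,0,0,0,255],[0,0,0,0,255],[0,0,0,0,255]]}}

```text
t: 6.63
tcp_pos: [0.6134, -0.0178, 0.2223]
tool_rot: [0.637, 0.77, -0.017, -0.035]
force: [-0.5, 0.4, -1.0]
finger_gap: 0.332
```

```bash
python3 -c "
from h import *
st()"
```

```text
t 6.63 tcp [ 0.6134 -0.0178  0.2223] jawdeg 10.8 tilt z [-0.075  0.019 -0.997] F [-0.5  0.4 -1. ] T [-0.02 -0.06 -0.09] gap 0.332
```

{"fn": "jog_arm", "kwargs": {"motion": [[1,-3.5,0,0,255],[1,-3.5,0,0,255],[1,-3.5,0,0,255],[0,0,0,0,255]]}}

```text
t: 6.97
tcp_pos: [0.6425, -0.123, 0.2215]
tool_rot: [0.634, 0.772, -0.018, -0.036]
force: [0.3, -0.7, -0.7]
finger_gap: 0.331
```

```bash
python3 -c "
from h import *
print(st()['q'])"
```

```text
t 6.97 tcp [ 0.6425 -0.123   0.2215] jawdeg 11.2 tilt z [-0.079  0.019 -0.997] F [ 0.3 -0.7 -0.7] T [-0.02 -0.06  0.02] gap 0.331
[-0.35522983  0.61199775  1.29909333 -0.00991228  1.3108396  -0.54723023]
```

{"fn": "jog_arm", "kwargs": {"motion": [[0,1,0,0,255],[0,1,0,0,255],[0,1,0,0,255],[0,1,0,0,255],[0,1,0,0,255],[0,1,0,0,255]]}}

```text
t: 7.47
tcp_pos: [0.6388, -0.0566, 0.2204]
tool_rot: [0.635, 0.771, -0.018, -0.039]
force: [0.2, -0.0, -1.0]
finger_gap: 0.33
```

```bash
python3 -c "
from h import *
print(st()['q'])"
```

```text
t 7.47 tcp [ 0.6388 -0.0566  0.2204] jawdeg 11.1 tilt z [-0.083  0.022 -0.996] F [ 0.2 -0.  -1. ] T [-0.06 -0.07 -0.04] gap 0.33
[-2.62043808e-01  5.97158196e-01  1.33264343e+00 -6.53533774e-04
  1.29814544e+00 -4.54483614e-01]
```

{"fn": "jog_arm", "kwargs": {"motion": [[3.5,1.5,0,0,255],[3.5,1.5,0,0,255],[0,0,0,0,255]]}}

```text
t: 7.72
tcp_pos: [0.703, -0.0156, 0.2185]
tool_rot: [0.633, 0.773, -0.021, -0.045]
force: [-0.1, -0.9, -1.3]
finger_gap: 0.332
```

```bash
python3 -c "
from h import *
print(st()['q'])"
```

```text
t 7.72 tcp [ 0.703  -0.0156  0.2185] jawdeg 11.5 tilt z [-0.096  0.026 -0.995] F [-0.1 -0.9 -1.3] T [-0.05 -0.11  0.03] gap 0.332
[-0.18400546  0.69256429  1.14397558  0.0077191   1.40438713 -0.38427953]
```

{"fn": "jog_arm", "kwargs": {"motion": [[0,0,3,0,255],[0,0,3,0,255],[0,0,3,0,255],[0,0,0,0,255]]}}

```text
t: 8.05
tcp_pos: [0.7005, -0.0053, 0.3069]
tool_rot: [0.628, 0.776, -0.023, -0.05]
force: [0.2, -0.6, 1.2]
finger_gap: 0.336
```

```bash
python3 -c "
from h import *
print(st()['q'])"
```

```text
t 8.05 tcp [ 0.7005 -0.0053  0.3069] jawdeg 12.2 tilt z [-0.106  0.027 -0.994] F [ 0.2 -0.6  1.2] T [-0.   -0.11  0.03] gap 0.336
[-0.17021318  0.62506284  1.03676974  0.00832446  1.58942036 -0.38019563]
```

{"fn": "jog_arm", "kwargs": {"motion": [[0,0,-1,0,255],[0,0,-1,0,255],[0,0,-1,0,255],[0,0,-1,0,255],[0,0,-1,0,255],[0,0,-1,0,255],[0,0,0,0,255]]}}

```text
t: 8.63
tcp_pos: [0.6955, -0.0003, 0.2358]
tool_rot: [0.626, 0.777, -0.025, -0.054]
force: [-1.4, -0.6, -1.9]
finger_gap: 0.326
```

```bash
python3 -c "
from h import *
print(st()['q'])"
```

```text
t 8.63 tcp [ 6.955e-01 -3.000e-04  2.358e-01] jawdeg 12.4 tilt z [-0.116  0.028 -0.993] F [-1.4 -0.6 -1.9] T [ 0.01 -0.07  0.01] gap 0.326
[-0.16446438  0.67504036  1.13279555  0.00863463  1.45268245 -0.38006999]
```

Tilt drifts towards the base from row to row, and rows can't command tilt. A half-turn-ish yaw flips the tilt direction, so the same drift should then bring the tool back upright. I'll try that while clear of everything.

{"fn": "jog_arm", "kwargs": {"motion": [[0,0,0.1,-7,255],[0,0,0.1,-7,255],[0,0,0.1,-7,255],[0,0,0.1,-7,255],[0,0,0.1,-7,255],[0,0,0.1,-7,255]]}}

```text
t: 9.13
tcp_pos: [0.6934, -0.0006, 0.2333]
tool_rot: [0.868, 0.492, -0.007, -0.065]
force: [0.1, -0.4, -1.5]
finger_gap: 0.339
```

```bash
python3 -c "
from h import *
print(st()['q'])"
```

```text
t 9.13 tcp [ 6.934e-01 -6.000e-04  2.333e-01] jawdeg -30.7 tilt z [-0.076  0.106 -0.991] F [ 0.1 -0.4 -1.5] T [-0.08 -0.05  0.04] gap 0.339
[-0.20030018  0.65781263  1.17597597  0.09018549  1.40472712  0.31905553]
```

{"fn": "jog_arm", "kwargs": {"motion": [[0,0,0.1,-7,255],[0,0,0.1,-7,255],[0,0,0.1,-7,255],[0,0,0.1,-7,255],[0,0,0.1,-7,255],[0,0,0.1,-7,255],[0,0,0.1,-7,255],[0,0,0.1,-7,255],[0,0,0.1,-7,255],[0,0,0.1,-7,255]]}}

```text
t: 9.97
tcp_pos: [0.692, -0.0053, 0.2368]
tool_rot: [0.992, -0.109, 0.028, -0.059]
force: [-0.1, 0.1, -0.6]
finger_gap: 0.332
```

```bash
python3 -c "
from h import *
print(st()['q'])"
```

```text
t 9.97 tcp [ 0.692  -0.0053  0.2368] jawdeg -102.4 tilt z [ 0.069  0.111 -0.991] F [-0.1  0.1 -0.6] T [-0.08  0.03 -0.04] gap 0.332
[-0.22282379  0.59070667  1.30049723  0.13290804  1.2098767   1.52204611]
```

{"fn": "jog_arm", "kwargs": {"motion": [[0,0,0,-7,255],[0,0,0,-7,255],[0,0,0,-7,255],[0,0,0,-7,255],[0,0,0,-7,255],[0,0,0,-7,255],[0,0,0,-7,255],[0,0,0,0,255],[0,0,0,0,255]]}}

```text
t: 10.72
tcp_pos: [0.6895, -0.0078, 0.232]
tool_rot: [0.853, -0.519, 0.047, -0.041]
force: [0.2, -0.3, -0.3]
finger_gap: 0.334
```

```bash
python3 -c "
from h import *
print(st()['q'])"
```

```text
t 10.72 tcp [ 0.6895 -0.0078  0.232 ] jawdeg -152.5 tilt z [ 0.123  0.021 -0.992] F [ 0.2 -0.3 -0.3] T [-0.08  0.08  0.03] gap 0.334
[-0.1923525   0.56819781  1.35844406  0.04983797  1.09882512  2.45131855]
```

{"fn": "jog_arm", "kwargs": {"motion": [[0,0,2,0,255],[0,0,2,0,255],[0,0,2,0,255],[0,0,0,0,255]]}}

```text
t: 11.05
tcp_pos: [0.6878, -0.0084, 0.2902]
tool_rot: [0.856, -0.514, 0.043, -0.04]
force: [1.3, -0.0, 0.3]
finger_gap: 0.335
```

```bash
python3 -c "
from h import *
print(st()['q'])"
```

```text
t 11.05 tcp [ 0.6878 -0.0084  0.2902] jawdeg -151.9 tilt z [ 0.115  0.024 -0.993] F [ 1.3 -0.   0.3] T [-0.02  0.03 -0.02] gap 0.335
[-0.19421809  0.51487845  1.28804839  0.04831541  1.23090104  2.4450682 ]
```

{"fn": "jog_arm", "kwargs": {"motion": [[0,0,-1,0,255],[0,0,-1,0,255],[0,0,-1,0,255],[0,0,-1,0,255],[0,0,-1,0,255],[0,0,-1,0,255],[0,0,0,0,255]]}}

```text
t: 11.63
tcp_pos: [0.6832, -0.0085, 0.2159]
tool_rot: [0.857, -0.513, 0.037, -0.038]
force: [-0.4, 0.7, -1.2]
finger_gap: 0.332
```

```bash
python3 -c "
from h import *
print(st()['q'])"
```

```text
t 11.63 tcp [ 0.6832 -0.0085  0.2159] jawdeg -151.7 tilt z [ 0.102  0.027 -0.994] F [-0.4  0.7 -1.2] T [-0.07  0.09  0.01] gap 0.332
[-0.19581201  0.58407913  1.3747324   0.05175015  1.08831238  2.43134586]
```

{"fn": "jog_arm", "kwargs": {"motion": [[-3.5,0,1,0,255],[-3.5,0,1,0,255],[-3.5,0,1,0,255],[3.5,0,0.3,0,255],[3.5,0,0.2,0,255],[3.5,0,0.2,0,255],[-3.5,0,0.2,0,255],[-3.5,0,0.2,0,255],[-3.5,0,0.2,0,255],[0,0,0,0,255]]}}

```text
t: 12.47
tcp_pos: [0.545, -0.0016, 0.226]
tool_rot: [0.858, -0.513, 0.0, -0.025]
force: [-1.0, 0.5, -2.1]
finger_gap: 0.333
```

```bash
python3 -c "
from h import *
print(st()['q'])"
```

```text
t 12.47 tcp [ 0.545  -0.0016  0.226 ] jawdeg -151.8 tilt z [ 0.026  0.043 -0.999] F [-1.   0.5 -2.1] T [-0.02  0.08  0.02] gap 0.333
[-0.23480477  0.41727412  1.65862376  0.05538051  1.05105559  2.38664673]
```

{"fn": "jog_arm", "kwargs": {"motion": [[3.5,0,0.4,0,255],[3.5,0,0.4,0,255],[0,0,0.3,7,255],[0,0,0.2,7,255],[0,0,0.2,7,255],[0,0,0.2,7,255],[0,0,0.1,7,255],[0,0,0.1,7,255],[0,0,0.1,7,255],[0,0,0.1,7,255]]}}

```text
t: 13.3
tcp_pos: [0.6131, -0.0002, 0.2439]
tool_rot: [0.999, -0.038, -0.015, -0.018]
force: [-0.8, -0.3, -1.2]
finger_gap: 0.329
```

```bash
python3 -c "
from h import *
print(st()['q'])"
```

```text
t 13.3 tcp [ 6.131e-01 -2.000e-04  2.439e-01] jawdeg -94.4 tilt z [-0.028  0.038 -0.999] F [-0.8 -0.3 -1.2] T [-0.01 -0.    0.01] gap 0.329
[-0.19801587  0.50976696  1.4283181   0.03356939  1.238591    1.43796456]
```

{"fn": "jog_arm", "kwargs": {"motion": [[0,0,0.1,7,255],[0,0,0.1,7,255],[0,0,0.1,7,255],[0,0,0.1,7,255],[0,0,0.1,7,255],[0,0,0.1,7,255],[0,0,0.1,7,255],[0,0,0.1,7,255],[0,0,0.1,7,255],[0,0,0.1,7,255]]}}

```text
t: 14.13
tcp_pos: [0.6146, 0.0003, 0.252]
tool_rot: [0.833, 0.553, -0.023, -0.007]
force: [-0.6, 0.0, -0.7]
finger_gap: 0.332
```

```bash
python3 -c "
from h import *
print(st()['q'])"
```

```text
t 14.13 tcp [6.146e-01 3.000e-04 2.520e-01] jawdeg -22.8 tilt z [-0.046 -0.014 -0.999] F [-0.6  0.  -0.7] T [0.03 0.   0.06] gap 0.332
[-0.17057042  0.51088855  1.40172783 -0.02241944  1.27170811  0.23391029]
```

{"fn": "jog_arm", "kwargs": {"motion": [[0,0,0,7,255],[0,0,0,7,255],[0,0,0,7,255],[0,0,0,7,255],[0,0,0,7,255],[0,0,0,7,255],[0,0,0,7,255],[0,0,0,7,255],[0,0,0,7,255],[0,0,0,7,255]]}}

```text
t: 14.97
tcp_pos: [0.616, 0.0017, 0.2499]
tool_rot: [0.351, 0.936, -0.022, 0.007]
force: [-0.1, -0.4, -1.4]
finger_gap: 0.333
```

{"fn": "jog_arm", "kwargs": {"motion": [[0,0,0,7,255],[0,0,0,7,255],[0,0,0,7,255],[0,0,0,7,255],[0,0,0,7,255],[0,0,0,7,255],[0,0,0,7,255],[0,0,0,7,255],[0,0,0,7,255],[0,0,0,7,255]]}}

```text
t: 15.8
tcp_pos: [0.6165, 0.0032, 0.2476]
tool_rot: [-0.263, 0.965, -0.013, 0.018]
force: [0.6, 0.3, 0.3]
finger_gap: 0.334
```

```bash
python3 -c "
from h import *
print(st()['q'])"
```

```text
t 15.8 tcp [0.6165 0.0032 0.2476] jawdeg 120.4 tilt z [ 0.042 -0.016 -0.999] F [0.6 0.3 0.3] T [ 0.06 -0.01 -0.01] gap 0.334
[-0.17155845  0.48170212  1.46905952 -0.00950282  1.14691014 -2.27043279]
```

{"fn": "jog_arm", "kwargs": {"motion": [[2,0.1,0,7,255],[2,0.1,0,7,255],[1.5,0.1,0,0,255],[0.5,0,0,0,255],[0,0,0,0,255],[0,0,0,0,255]]}}

```text
t: 16.3
tcp_pos: [0.6766, 0.0069, 0.2459]
tool_rot: [-0.383, 0.924, -0.01, 0.018]
force: [-0.4, 0.1, -0.9]
finger_gap: 0.333
```

```bash
python3 - <<'E'
from h import *
print(st()['q'])
s=snap('side','s4'); cv2.imwrite('pics/s4c.png',cv2.resize(s['img'][80:260,220:400,::-1],None,fx=3.2,fy=3.2,interpolation=cv2.INTER_CUBIC))
s=snap('top','t4'); cv2.imwrite('pics/t4c.png',cv2.resize(s['img'][130:270,240:400,::-1],None,fx=4,fy=4,interpolation=cv2.INTER_CUBIC))
E
```

```text
t 16.3 tcp [0.6766 0.0069 0.2459] jawdeg 135.0 tilt z [ 0.04  -0.005 -0.999] F [-0.4  0.1 -0.9] T [-0.03  0.02 -0.  ] gap 0.333
[-1.55277328e-01  5.68756153e-01  1.30951938e+00  1.51874818e-03
  1.22301106e+00 -2.51206930e+00]
```

View pics/s4c.png

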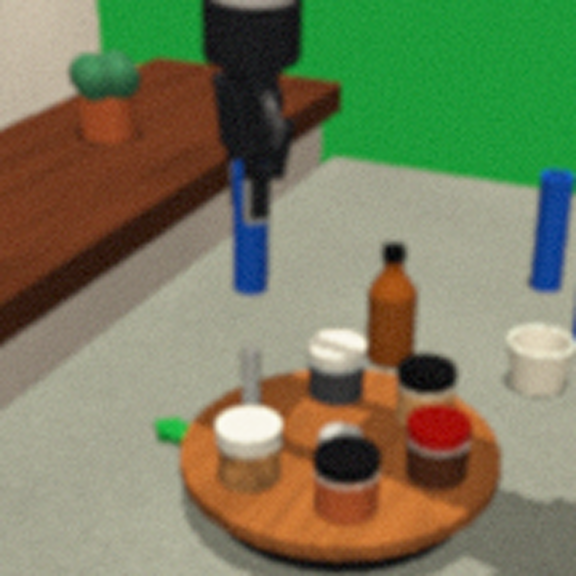

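View pics/t4c.png

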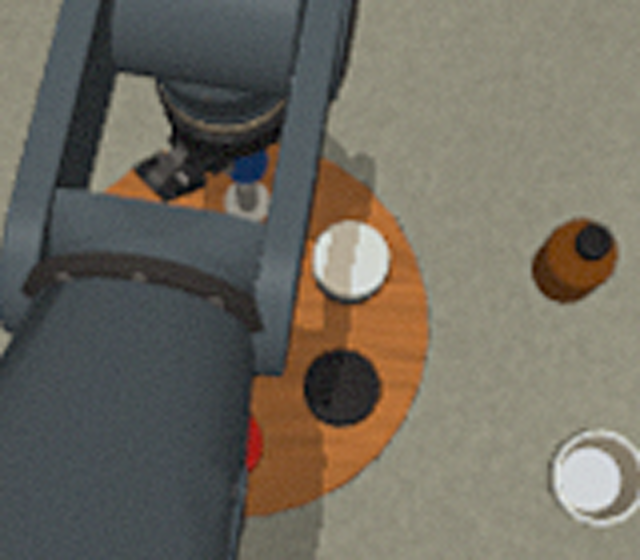

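```bash
cat > m.py <<'E'
from h import *
def slv(s,box,show=True):
    u0,v0,u1,v1=box
    hsv=cv2.cvtColor(s['img'],cv2.COLOR_RGB2HSV); m=cv2.inRange(hsv,(100,150,40),(130,255,255)); 
    k=np.zeros_like(m); k[v0:v1,u0:u1]=m[v0:v1,u0:u1]; v,u=np.where(k>0); return k,u,v
E
python3 - <<'E'
from m import *
s=load('s4'); k,u,v=slv(s,(285,125,312,175))
for row in range(v.min(),v.max()+1):
    c=u[v==row]; d=np.median(s['depth'][row,c]); print(row,c.min(),c.max(),round(float(d),4),end=' | ')
print()
st0=sense(); M=R.from_quat(st0['tool_rot']).as_matrix(); T=st0['tcp_pos']
# tool-frame sleeve bottom from grasp record
M0=R.from_quat([0.631,0.776,-0.003,0.005]).as_matrix(); T0=np.array([.5171,-.4077,.0673])
for b in([.5156,-.4060,0],[.5139,-.4054,0]):
    o=M0.T@(np.array(b)-T0); print('tool off',o.round(4)); B=T+M@o; print('pred bottom',B.round(4),'px side',proj(s,[B]).round(1),'top',proj(load('t4'),[B]).round(1))
# depth points -> axis
rows=np.arange(157,170); P=[]
for row in rows:
    c=u[v==row]
    if len(c)<5: continue
    mid=(c.min()+c.max())/2; e,d=ray(s,[[mid,row]]); z=np.median(s['depth'][row,int(mid)-1:int(mid)+2])
    p=e+d[0]*z; dh=d[0].copy(); dh[2]=0; p=p+.015*dh/np.linalg.norm(dh); P.append(p)
P=np.array(P); print(P.round(4))
print('spigot tip side px', proj(s,[[.681,.0072,.123]]), 'top',proj(load('t4'),[[.681,.0072,.123]]))
E
```

```text
130 293 296 0.9538 | 131 293 296 0.9471 | 132 293 295 0.9417 | 133 293 296 0.9368 | 134 293 296 0.9355 | 135 293 295 0.9377 | 136 293 295 0.9387 | 137 293 294 0.9427 | 138 293 294 0.9435 | 139 293 294 0.9441 | 140 293 294 0.9482 | 141 293 295 0.9483 | 142 293 294 0.9482 | 143 293 294 0.9555 | 144 294 294 0.9541 | 145 294 294 0.9551 | 146 294 294 0.9544 | 147 294 295 0.9548 | 148 294 295 0.9568 | 149 294 295 0.9577 | 150 294 296 0.9588 | 151 294 302 0.9592 | 152 294 302 0.9605 | 153 294 302 0.9635 | 154 294 302 0.9637 | 155 294 302 0.9655 | 156 294 302 0.9668 | 157 294 302 0.969 | 158 294 302 0.9696 | 159 294 302 0.9691 | 160 294 302 0.9722 | 161 294 302 0.974 | 162 294 302 0.9754 | 163 294 302 0.9761 | 164 294 302 0.9787 | 165 294 302 0.9797 | 166 294 302 0.9832 | 167 294 302 0.9826 | 168 294 302 0.987 | 169 294 302 0.9863 | 170 295 301 0.9881 | 
tool off [ 0.0027 -0.0012  0.0673]
pred bottom [0.6777 0.0038 0.1787] px side [[298.2 169.5]] top [[301.8 170.8]]
tool off [ 0.0037 -0.0028  0.0673]
pred bottom [0.6782 0.002  0.1788] px side [[298.4 169.2]] top [[302.4 170.7]]
[[0.6768 0.0053 0.223 ]
 [0.6764 0.0061 0.2205]
 [0.6759 0.0072 0.2182]
 [0.6759 0.0073 0.2154]
 [0.6762 0.0069 0.2123]
 [0.6768 0.0058 0.2089]
 [0.6764 0.0069 0.2065]
 [0.6772 0.0055 0.2029]
 [0.6774 0.0051 0.1998]
 [0.6774 0.0054 0.197 ]
 [0.6777 0.0049 0.1938]
 [0.6778 0.0048 0.1908]
 [0.6777 0.0053 0.1881]]
spigot tip side px [[297.08365956 187.89943026]] top [[301.02137005 174.29986208]]
```

```bash
python3 - <<'E'
from m import *
for n in('s4','s2','s0'):
  s=load('side0' if n=='s0' else n)
  g=cv2.cvtColor(s['img'],cv2.COLOR_RGB2GRAY).astype(int); hs=cv2.cvtColor(s['img'],cv2.COLOR_RGB2HSV)
  for r in (186,188,190,192,196,200): print(n,r,hs[r,290:306,1].tolist())
s=load('side0')
# proj of spigot model axis
for z in(.123,.11,.10): print(z,proj(s,[[.681,.0072,z],[.6798,.0069,z]]).round(1).tolist())
t=load('top0'); print(proj(t,[[.681,.0072,.123]]))
g=cv2.cvtColor(t['img'],cv2.COLOR_RGB2HSV)[:,:,1]; print(g[168:186,293:310])
E
```

```text
s4 186 [31, 32, 33, 36, 30, 31, 35, 30, 31, 34, 33, 30, 35, 30, 32, 33]
s4 188 [37, 32, 30, 37, 33, 36, 23, 29, 25, 32, 26, 30, 36, 31, 33, 31]
s4 190 [36, 33, 31, 34, 35, 34, 23, 28, 23, 19, 26, 28, 35, 31, 31, 35]
s4 192 [33, 28, 28, 33, 32, 31, 25, 18, 23, 19, 30, 34, 32, 38, 32, 25]
s4 196 [30, 36, 33, 33, 34, 23, 19, 24, 21, 25, 19, 27, 31, 34, 37, 37]
s4 200 [34, 33, 32, 44, 46, 51, 29, 22, 16, 20, 53, 111, 173, 182, 185, 195]
s2 186 [23, 34, 32, 28, 31, 33, 31, 28, 28, 32, 27, 32, 31, 26, 28, 28]
s2 188 [33, 32, 34, 32, 34, 33, 25, 27, 14, 20, 24, 32, 36, 33, 32, 30]
s2 190 [34, 32, 33, 32, 27, 25, 25, 18, 24, 19, 26, 24, 32, 33, 32, 32]
s2 192 [28, 34, 32, 29, 29, 27, 25, 26, 20, 20, 25, 29, 31, 32, 25, 32]
s2 196 [30, 33, 34, 33, 33, 28, 26, 24, 25, 20, 26, 34, 29, 41, 39, 57]
s2 200 [29, 32, 37, 52, 59, 59, 30, 24, 20, 24, 62, 131, 180, 193, 191, 187]
s0 186 [31, 29, 32, 30, 32, 32, 30, 39, 28, 33, 29, 29, 35, 32, 29, 40]
s0 188 [35, 32, 32, 36, 32, 28, 28, 22, 21, 26, 26, 31, 34, 31, 34, 30]
s0 190 [29, 32, 30, 31, 27, 31, 24, 25, 21, 26, 22, 27, 33, 32, 30, 40]
s0 192 [32
[... 933 characters left out ...]
181 176  95  31  15  32  26  26  19  24  42 126 183 169 173]
 [185 174 186 134  39  14  34  29  31  23  21  19  19  53 197 176 172]
 [178 179 185  88  18  25  36  17  33  28  32  24  15  27 137 184 176]
 [175 185 156  60  17  23  32  28  23  16  24  23  23  22  78 190 172]
 [179 177 149  47  20  25  22  22  33  28  27  22  20  16  45 190 176]
 [173 178 146  47  20  25  28  31  14  19  26  24  25  20  49 193 179]
 [173 186 174  74  16  24  29  29  26  28  29  24  20  22 111 195 186]
 [172 181 193 127  37  15  27  27  23  22  26  25  15  50 180 184 168]
 [173 184 183 172 104  26  15  24  20  20  20  18  46 132 197 170 184]
 [174 186 181 193 176 112  61  22  12  21  31  61 143 192 183 175 179]]
```

{"fn": "jog_arm", "kwargs": {"motion": [[0.3,0.2,-1,0,255],[0,0.1,-1,0,255],[0,0,-1,0,255],[0,0,-1,0,255],[0,0,-0.3,0,255],[0,0,0,0,255],[0,0,0,0,255]]}}

```text
t: 16.98
tcp_pos: [0.6751, 0.0108, 0.1968]
tool_rot: [-0.382, 0.924, -0.008, 0.015]
force: [0.3, -0.7, -1.3]
finger_gap: 0.332
```

```bash
cat >> m.py <<'E'
def bot(off=(0.0032,-0.0020,.0673)):
    st0=st(); M=R.from_quat(st0['tool_rot']).as_matrix(); B=st0['tcp_pos']+M@np.array(off); print('bottom',B.round(4)); return B
E
python3 - <<'E'
from m import *
B=bot()
s=snap('side','s5'); cv2.imwrite('pics/s5c.png',cv2.resize(s['img'][110:220,250:350,::-1],None,fx=5,fy=5,interpolation=cv2.INTER_CUBIC))
k,u,v=slv(s,(285,125,312,195))
for row in range(170,v.max()+1): c=u[v==row]; print(row,c.min() if len(c) else 0,c.max() if len(c) else 0,end=' | ')
print(proj(s,[B]))
t=snap('top','t5'); cv2.imwrite('pics/t5c.png',cv2.resize(t['img'][150:200,270:330,::-1],None,fx=10,fy=10,interpolation=cv2.INTER_CUBIC)); print(proj(t,[B]))
E
```

```text
t 16.98 tcp [0.6751 0.0108 0.1968] jawdeg 135.0 tilt z [ 0.034 -0.004 -0.999] F [ 0.3 -0.7 -1.3] T [0.03 0.01 0.04] gap 0.332
bottom [0.6765 0.0068 0.1295]
170 294 302 | 171 294 302 | 172 294 302 | 173 294 302 | 174 294 302 | 175 294 302 | 176 294 302 | 177 294 302 | 178 294 302 | 179 294 302 | 180 294 302 | 181 294 302 | 182 294 302 | 183 294 302 | 184 294 302 | 185 294 302 | 186 294 302 | 187 296 301 | [[298.53823518 186.09866476]]
[[301.08124731 175.37305652]]
```

View pics/s5c.png

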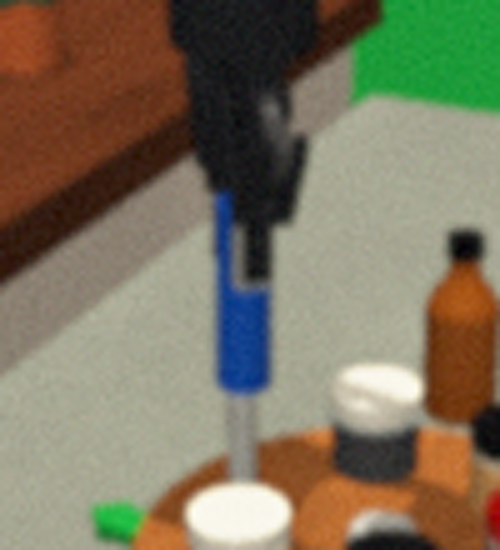

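View pics/t5c.png

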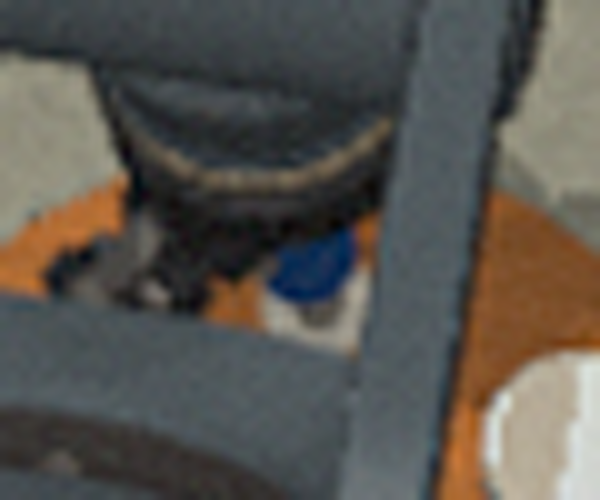

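Side crop: the sleeve (columns 294–302) sits over the spigot (296–300), about 1 mm towards −x. I'll nudge +x and lower gently.

{"fn": "jog_arm", "kwargs": {"motion": [[0.25,0,-0.4,0,255],[0,0,-0.5,0,255],[0.05,0,-0.5,0,255],[0.05,0,-0.5,0,255],[0,0,0,0,255]]}}

```text
t: 17.5
tcp_pos: [0.6798, 0.0103, 0.1787]
tool_rot: [-0.382, 0.924, -0.009, 0.016]
force: [-1.1, -0.1, -1.2]
finger_gap: 0.333
```

```bash
python3 - <<'E'
from m import *
B=bot()
s=snap('side','s6'); cv2.imwrite('pics/s6c.png',cv2.resize(s['img'][130:240,250:350,::-1],None,fx=5,fy=5,interpolation=cv2.INTER_CUBIC))
E
```

```text
t 17.5 tcp [0.6798 0.0103 0.1787] jawdeg 135.0 tilt z [ 0.037 -0.005 -0.999] F [-1.1 -0.1 -1.2] T [-0.04 -0.01  0.04] gap 0.333
bottom [0.6814 0.0063 0.1115]
```

View pics/s6c.png

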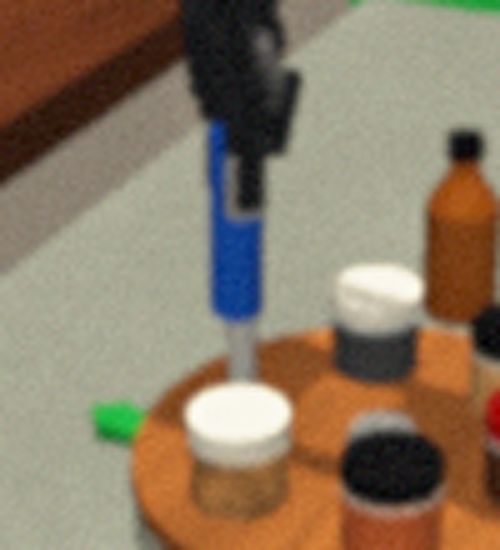

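No contact force and the lower end is below the tip height: it is over the pin, about 1–2 mm too far in +x. Continuing.

{"fn": "jog_arm", "kwargs": {"motion": [[-0.15,0,-0.6,0,255],[0,0,-0.8,0,255],[0.05,0,-0.8,0,255],[0.05,0,-0.8,0,255],[0,0,-0.8,0,255],[0,0,0,0,255]]}}

```text
t: 18.05
tcp_pos: [0.6788, 0.0104, 0.137]
tool_rot: [-0.382, 0.924, -0.009, 0.016]
force: [0.0, -0.2, -1.3]
finger_gap: 0.333
```

```bash
python3 - <<'E'
from m import *
B=bot()
E
```

```text
t 18.05 tcp [0.6788 0.0104 0.137 ] jawdeg 135.0 tilt z [ 0.037 -0.005 -0.999] F [ 0.  -0.2 -1.3] T [0.05 0.04 0.03] gap 0.333
bottom [0.6805 0.0064 0.0697]
```

{"fn": "jog_arm", "kwargs": {"motion": [[0,0,-0.7,0,255],[0,0,-0.6,0,255],[0,0,-0.3,0,255],[0,0,-0.2,0,255],[0,0,-0.2,0,255],[0,0,-0.2,0,255]]}}

```text
t: 18.55
tcp_pos: [0.6807, 0.0105, 0.1154]
tool_rot: [-0.382, 0.924, -0.01, 0.018]
force: [-4.8, -0.3, 14.1]
finger_gap: 0.33
```

```bash
python3 - <<'E'
from m import *
B=bot()
E
```

```text
t 18.55 tcp [0.6807 0.0105 0.1154] jawdeg 134.9 tilt z [ 0.04  -0.005 -0.999] F [-4.8 -0.3 14.1] T [ 0.23  1.21 -0.02] gap 0.33
bottom [0.6826 0.0065 0.0481]
```

{"fn": "jog_arm", "kwargs": {"motion": [[-0.1,0,-0.1,0,255],[0,0,0,0,255]]}}

```text
t: 18.72
tcp_pos: [0.6799, 0.0103, 0.1162]
tool_rot: [-0.382, 0.924, -0.01, 0.018]
force: [-0.9, -0.4, -1.3]
finger_gap: 0.333
```

```bash
python3 - <<'E'
from m import *
B=bot()
s=snap('side','s7'); cv2.imwrite('pics/s7c.png',cv2.resize(s['img'][130:240,250:350,::-1],None,fx=5,fy=5,interpolation=cv2.INTER_CUBIC))
t=snap('top','t7'); cv2.imwrite('pics/t7c.png',cv2.resize(t['img'][140:270,230:370,::-1],None,fx=4,fy=4,interpolation=cv2.INTER_CUBIC))
E
```

```text
t 18.72 tcp [0.6799 0.0103 0.1162] jawdeg 135.0 tilt z [ 0.041 -0.005 -0.999] F [-0.9 -0.4 -1.3] T [-0.03  0.17 -0.04] gap 0.333
bottom [0.6819 0.0063 0.049 ]
```

View pics/s7c.png

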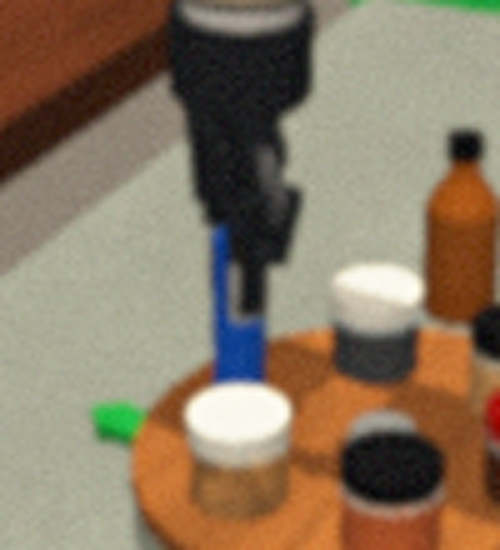

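View pics/t7c.png

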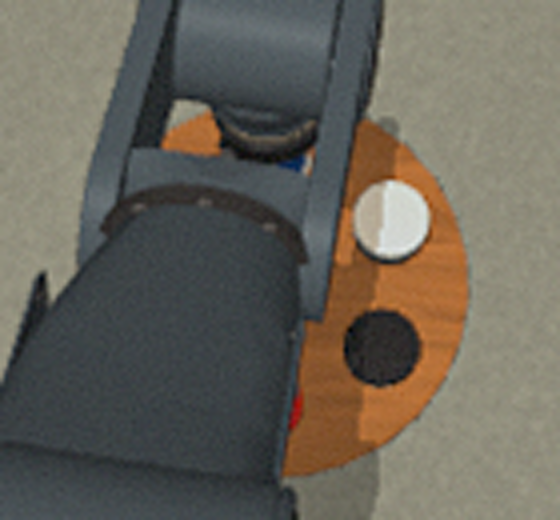

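Side crop: the sleeve's lower end meets the disc behind the white jar, no bare pin is visible, and 14 N down-force was met at the seated height. Now cranking counter-clockwise via +y, away from the bottle.

{"fn": "jog_arm", "kwargs": {"motion": [[0,0.8,-0.1,0,255],[-0.1,1.2,-0.1,0,255],[-0.25,1.2,-0.1,0,255],[-0.4,1.1,-0.1,0,255],[-0.5,1.1,-0.1,0,255]]}}

```text
t: 19.23
tcp_pos: [0.6703, 0.0593, 0.1157]
tool_rot: [-0.382, 0.924, -0.016, 0.019]
force: [-2.9, -3.9, 6.7]
finger_gap: 0.334
```

```bash
cat >> m.py <<'E'
def cr(c=(.590,.0173),r=.09):
    s=st(); d=s['tcp_pos'][:2]-np.array(c); a=np.arctan2(d[1],d[0]); print('ang',np.degrees(a).round(1),'r',np.hypot(*d).round(4),'q6',s['q'][5].round(2))
    for k in range(1,9):
        b=a+k*.011/.09; print(np.array([np.cos(b),np.sin(b)]).dot(100*r)-np.array(100*r*np.array([np.cos(b-.011/.09),np.sin(b-.011/.09)])),end=' ')
    b=a; print('\nto circle cm',(r-np.hypot(*d))*100*d/np.hypot(*d))
E
python3 - <<'E'
from m import *
cr()
E
```

```text
t 19.23 tcp [0.6703 0.0593 0.1157] jawdeg 134.9 tilt z [ 0.047 -0.016 -0.999] F [-2.9 -3.9  6.7] T [-0.71  0.7   0.03] gap 0.334
ang 27.6 r 0.0906 q6 -2.42
[-0.5678402   0.94130334] [-0.67836617  0.86505134] [-0.77877112  0.77589304] [-0.86755706  0.67515867] [-0.94339932  0.56435114] [-1.00516635  0.44512367] [-1.05193662  0.31925509] [-1.08301233  0.18862333] 
to circle cm [-0.04947791 -0.02586535]
```

{"fn": "jog_arm", "kwargs": {"motion": [[-0.65,1.0,-0.05,0,255],[-0.75,0.95,-0.05,0,255],[-0.85,0.85,-0.1,0,255],[-0.95,0.75,-0.1,0,255],[-1.0,0.6,-0.1,0,255]]}}

```text
t: 19.65
tcp_pos: [0.6278, 0.0996, 0.1157]
tool_rot: [-0.385, 0.923, -0.022, 0.019]
force: [-1.9, -8.0, 7.4]
finger_gap: 0.329
```

```bash
python3 - <<'E'
from m import *
cr()
E
```

```text
t 19.65 tcp [0.6278 0.0996 0.1157] jawdeg 135.2 tilt z [ 0.052 -0.027 -0.998] F [-1.9 -8.   7.4] T [-1.53  0.53 -0.01] gap 0.329
ang 65.4 r 0.0906 q6 -2.34
[-1.02538538  0.39633229] [-1.06605627  0.26836263] [-1.09082194  0.13638907] [-1.09931288  0.00238064] [-1.09140242 -0.13166331] [-1.06720858 -0.26374289] [-1.02709233 -0.39188751] [-0.97165218 -0.51418529] 
to circle cm [-0.02473439 -0.05394015]
```

{"fn": "jog_arm", "kwargs": {"motion": [[-1.05,0.25,-0.05,0,255],[-1.1,0.2,-0.05,0,255],[-1.1,0.05,-0.05,0,255],[-1.1,-0.05,-0.05,0,255],[-1.1,-0.2,-0.05,0,255]]}}

```text
t: 20.07
tcp_pos: [0.5766, 0.106, 0.116]
tool_rot: [-0.385, 0.922, -0.026, 0.028]
force: [1.5, -1.6, 0.7]
finger_gap: 0.336
```

```bash
python3 - <<'E'
from m import *
cr()
E
```

```text
t 20.07 tcp [0.5766 0.106  0.116 ] jawdeg 135.3 tilt z [ 0.072 -0.026 -0.997] F [ 1.5 -1.6  0.7] T [-0.37 -0.17  0.03] gap 0.336
ang 98.6 r 0.0897 q6 -2.33
[-1.07489665 -0.23041631] [-1.03878615 -0.35974685] [-0.9871773  -0.48371009] [-0.92084008 -0.60045652] [-0.84076421 -0.70824433] [-0.7481444  -0.80546535] [-0.64436251 -0.89066909] [-0.53096694 -0.96258432] 
to circle cm [-0.00417382  0.02760625]
```

{"fn": "jog_arm", "kwargs": {"motion": [[-1.0,-0.25,-0.1,0,255],[-0.95,-0.4,-0.1,0,255],[-0.9,-0.5,-0.1,0,255],[-0.85,-0.65,-0.1,0,255],[-0.75,-0.75,-0.1,0,255]]}}

```text
t: 20.48
tcp_pos: [0.536, 0.0887, 0.1159]
tool_rot: [-0.384, 0.922, -0.025, 0.041]
force: [-1.7, 6.8, 10.6]
finger_gap: 0.332
```

```bash
python3 - <<'E'
from m import *
cr()
s=snap('side','s8'); cv2.imwrite('pics/s8c.png',cv2.resize(s['img'][110:270,250:410,::-1],None,fx=3.5,fy=3.5,interpolation=cv2.INTER_CUBIC))
E
```

```text
t 20.48 tcp [0.536  0.0887 0.1159] jawdeg 135.1 tilt z [ 0.094 -0.015 -0.995] F [-1.7  6.8 10.6] T [1.03 0.91 0.21] gap 0.332
ang 127.1 r 0.0896 q6 -2.38
[-0.83461335 -0.71548238] [-0.74115698 -0.81189951] [-0.63664278 -0.89620335] [-0.52263007 -0.96713613] [-0.40081988 -1.02363954] [-0.27302959 -1.06487056] [-0.14116578 -1.09021406] [-0.00719582 -1.09929191] 
to circle cm [-0.02530026  0.0334483 ]
```

View pics/s8c.png

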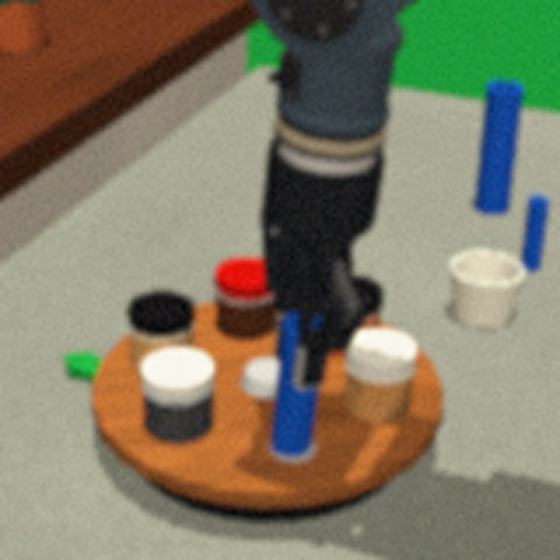

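Tool tilt has grown to 5.4° (bottom towards +x). The side crop shows the sleeve leaning slightly but still down on its collar at (292,455), and jars and bystanders undisturbed. The sleeve turns freely on the pin, so I'll yaw the hand half a turn so that the drift works against the tilt.

{"fn": "jog_arm", "kwargs": {"motion": [[0,0,0,-7,255],[0,0,0,-7,255],[0,0,0,-7,255],[0,0,0,-7,255],[0,0,0,-7,255],[0,0,0,-7,255]]}}

```text
t: 21.03
tcp_pos: [0.5371, 0.09, 0.1165]
tool_rot: [-0.018, 0.998, -0.039, 0.035]
force: [2.6, -2.6, 0.1]
finger_gap: 0.337
```

```bash
python3 - <<'E'
from m import *
cr()
E
```

```text
t 21.03 tcp [0.5371 0.09   0.1165] jawdeg 91.9 tilt z [ 0.071 -0.076 -0.995] F [ 2.6 -2.6  0.1] T [-0.26  0.11  0.11] gap 0.337
ang 126.1 r 0.0899 q6 -1.52
[-0.84739611 -0.70029587] [-0.75569589 -0.79838474] [-0.65272093 -0.88456196] [-0.54000757 -0.9575418 ] [-0.41923748 -1.01623541] [-0.29221249 -1.05976711] [-0.16082778 -1.08748742] [-0.02704358 -1.09898277] 
to circle cm [-0.00424326  0.00582554]
```

{"fn": "jog_arm", "kwargs": {"motion": [[0,0,0,-7,255],[0,0,0,-7,255],[0,0,0,-7,255],[0,0,0,-7,255],[0,0,0,-7,255],[0,0,0,-7,255],[0,0,0,-7,255],[0,0,0,-7,255]]}}

```text
t: 21.7
tcp_pos: [0.5464, 0.0943, 0.1166]
tool_rot: [0.463, 0.885, -0.048, 0.025]
force: [2.1, -2.6, -0.1]
finger_gap: 0.334
```

```bash
python3 - <<'E'
from m import *
cr()
E
```

```text
t 21.7 tcp [0.5464 0.0943 0.1166] jawdeg 34.6 tilt z [-0.    -0.107 -0.994] F [ 2.1 -2.6 -0.1] T [-0.02 -0.13  0.18] gap 0.334
ang 119.5 r 0.0885 q6 -0.48
[-0.92191549 -0.59880406] [-0.84203306 -0.70673531] [-0.74958777 -0.80412229] [-0.64595886 -0.88951202] [-0.53269245 -0.96163051] [-0.41147843 -1.01940177] [-0.28412529 -1.06196389] [-0.15253308 -1.08868183] 
to circle cm [-0.07253072  0.12818097]
```

{"fn": "jog_arm", "kwargs": {"motion": [[0,0,0,-7,255],[0,0,0,-7,255],[0,0,0,-7,255],[0,0,0,-7,255],[0,0,0,-7,255],[0,0,0,-7,255],[0,0,0,-7,255],[0,0,0,-7,255]]}}

```text
t: 22.37
tcp_pos: [0.5562, 0.0983, 0.116]
tool_rot: [0.831, 0.554, -0.045, 0.011]
force: [1.0, -3.4, -0.7]
finger_gap: 0.332
```

```bash
python3 - <<'E'
from m import *
cr()
E
```

```text
t 22.37 tcp [0.5562 0.0983 0.116 ] jawdeg -22.7 tilt z [-0.064 -0.068 -0.996] F [ 1.  -3.4 -0.7] T [-0.48 -0.22  0.07] gap 0.332
ang 112.7 r 0.0878 q6 0.46
[-0.98648836 -0.48511359] [-0.91998516 -0.60176555] [-0.83975607 -0.70943937] [-0.74699809 -0.80652857] [-0.64309513 -0.89158462] [-0.52959739 -0.96333851] [-0.40819823 -1.02071969] [-0.28070887 -1.06287205] 
to circle cm [-0.08658913  0.20715421]
```

{"fn": "jog_arm", "kwargs": {"motion": [[-1.0,-0.4,-0.05,0,255],[-0.95,-0.55,-0.05,0,255],[-0.85,-0.65,-0.05,0,255],[-0.75,-0.8,-0.05,0,255]]}}

```text
t: 22.7
tcp_pos: [0.5288, 0.0809, 0.1155]
tool_rot: [0.834, 0.551, -0.032, 0.012]
force: [0.4, 2.9, 5.5]
finger_gap: 0.334
```

```bash
python3 - <<'E'
from m import *
cr()
E
```

```text
t 22.7 tcp [0.5288 0.0809 0.1155] jawdeg -23.1 tilt z [-0.04  -0.056 -0.998] F [0.4 2.9 5.5] T [0.76 0.12 0.04] gap 0.334
ang 133.9 r 0.0883 q6 0.43
[-0.74441454 -0.80891376] [-0.64024005 -0.89363704] [-0.52651339 -0.96502753] [-0.40493131 -1.02202011] [-0.27730778 -1.06376448] [-0.14554691 -1.08963782] [-0.01161452 -1.0992541 ] [ 0.12249115 -1.09246986] 
to circle cm [-0.11822292  0.1229534 ]
```

{"fn": "jog_arm", "kwargs": {"motion": [[-0.8,-0.75,-0.05,0,255],[-0.7,-0.85,-0.05,0,255],[-0.6,-0.95,-0.05,0,255],[-0.4,-0.8,-0.05,0,255]]}}

```text
t: 23.03
tcp_pos: [0.5049, 0.0479, 0.1154]
tool_rot: [0.834, 0.551, -0.026, 0.015]
force: [1.0, 0.7, 4.5]
finger_gap: 0.329
```

```bash
python3 - <<'E'
from m import *
cr()
E
```

```text
t 23.03 tcp [0.5049 0.0479 0.1154] jawdeg -23.0 tilt z [-0.027 -0.053 -0.998] F [1.  0.7 4.5] T [ 0.22 -0.28  0.07] gap 0.329
ang 160.2 r 0.0905 q6 0.36
[-0.30837186 -1.05517831] [-0.17742607 -1.08490297] [-0.04383313 -1.09844123] [ 0.09041378 -1.09559108] [ 0.22331175 -1.07639507] [ 0.35287797 -1.04113957] [ 0.47717937 -0.99035061] [ 0.5943614  -0.92478592] 
to circle cm [ 0.04461261 -0.01605468]
```

{"fn": "jog_arm", "kwargs": {"motion": [[-0.2,-0.8,-0.05,0,255],[-0.1,-0.5,-0.05,0,255],[0,0,0,0,255]]}}

```text
t: 23.28
tcp_pos: [0.5002, 0.0317, 0.1156]
tool_rot: [0.834, 0.551, -0.026, 0.015]
force: [1.9, -0.2, 0.7]
finger_gap: 0.335
```

```bash
python3 - <<'E'
from m import *
cr()
s=snap('side','s9'); cv2.imwrite('pics/s9c.png',cv2.resize(s['img'][110:270,250:410,::-1],None,fx=3.5,fy=3.5,interpolation=cv2.INTER_CUBIC))
t=snap('top','t9'); cv2.imwrite('pics/t9c.png',cv2.resize(t['img'][140:280,230:370,::-1],None,fx=4,fy=4,interpolation=cv2.INTER_CUBIC))
E
```

```text
t 23.28 tcp [0.5002 0.0317 0.1156] jawdeg -23.1 tilt z [-0.026 -0.054 -0.998] F [ 1.9 -0.2  0.7] T [ 0.1  -0.36 -0.03] gap 0.335
ang 170.9 r 0.0909 q6 0.34
[-0.10728843 -1.09406749] [ 0.02689861 -1.09898632] [ 0.16068434 -1.08750863] [ 0.2920727  -1.05980565] [ 0.41910343 -1.0162907 ] [ 0.53988126 -0.95761302] [ 0.65260424 -0.88464805] [ 0.75559057 -0.79848441] 
to circle cm [ 0.09123873 -0.01461758]
```

View pics/s9c.png

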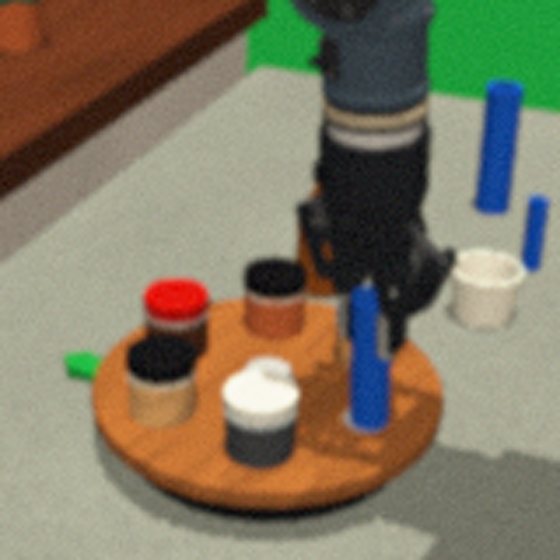

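View pics/t9c.png

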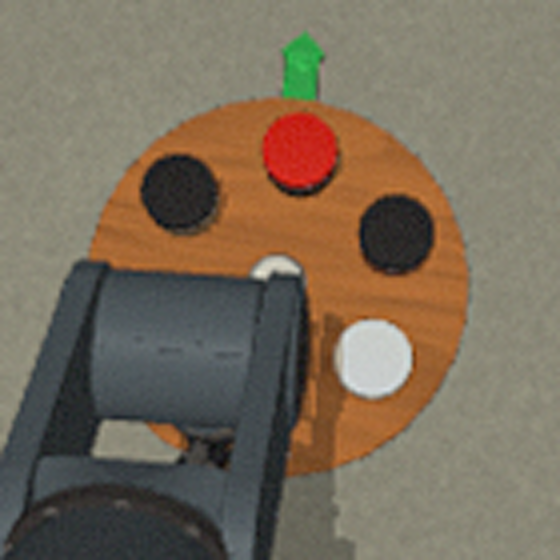

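```bash
cat >> m.py <<'E'
C=np.array([.59009,.01382])
def lid(s,mask,z=.101,near=None):
    best=None
    for c in cv2.findContours(mask,0,1)[0]:
        if cv2.contourArea(c)<120 or len(c)<6: continue
        (e,ax,a)=cv2.fitEllipse(c); yield e,ax
def ang(s):
    hsv=cv2.cvtColor(s['img'],cv2.COLOR_RGB2HSV)
    red=cv2.inRange(hsv,(0,200,120),(4,255,255))|cv2.inRange(hsv,(176,200,120),(180,255,255))
    for e,ax in lid(s,red):
        p=onplane(s,[e],.101)[0]; d=p[:2]-C; print('red',np.round(e,1),np.round(ax,1),p.round(4),'ang',np.degrees(np.arctan2(d[1],d[0])).round(2),'r',np.hypot(*d).round(4))
    g=cv2.inRange(hsv,(45,120,40),(85,255,255)); g[:140]=0; g[190:]=0; v,u=np.where(g>0); P=onplane(s,np.c_[u,v],.012)[:,:2]; d=P.mean(0)-C; print('tab',np.degrees(np.arctan2(d[1],d[0])).round(2),len(P))
E
python3 - <<'E'
from m import *
ang(load('top0')); s=load('t9'); ang(s)
k=lambda x,y:(230+(x+.5)/4-.5,140+(y+.5)/4-.5)
for n,p,o in(('blkL',(179,192),60),('blkR',(396,233),-60),('wht',(374,357),-120),('red',(301,149),0)):
    q=onplane(s,[k(*p)],.101)[0,:2]-C; print(n,(np.degrees(np.arctan2(q[1],q[0]))-o).round(2),np.hypot(*q).round(4))
q=onplane(s,[k(276,272)],.05); print('hub',q)
E
```

```text
red [295.6 240.4] [17.9 18. ] [0.5003 0.0209 0.101 ] ang 175.51 r 0.0901
tab -4.94 120
red [304.4 177.3] [17.2 17.4] [ 0.6775 -0.0017  0.101 ] ang -10.07 r 0.0888
tab -4.92 120
blkL -9.97 0.0891
blkR -10.91 0.0886
wht -10.14 0.0895
red -10.82 0.0902
hub [[0.5983488  0.01524839 0.05      ]]
```

Top view: red lid at (304,177) measures −10.1° and the tab −4.9°, so about 5° to go. The tool is still 3.4° off upright. I'll yaw so that the tilt lies radially, where the pin can take a load, then lever it upright by a gentle radial push.

{"fn": "jog_arm", "kwargs": {"motion": [[0,-0.1,0,-7,255],[0,-0.1,0,-7,255],[0,-0.1,0,-7,255],[0,-0.1,0,-7,255],[0,-0.1,0,-7,255],[0,-0.1,0,-7,255],[0,-0.1,0,-7,255],[0,0,0,-7,255],[0,0,0,-7,255]]}}

```text
t: 24.13
tcp_pos: [0.5013, 0.027, 0.1154]
tool_rot: [0.999, 0.02, -0.027, -0.002]
force: [0.6, -0.7, 3.9]
finger_gap: 0.336
```

```bash
python3 - <<'E'
from m import *
cr()
E
```

```text
t 24.13 tcp [0.5013 0.027  0.1154] jawdeg -87.8 tilt z [-0.054  0.002 -0.999] F [ 0.6 -0.7  3.9] T [-0.03 -0.23  0.01] gap 0.336
ang 173.7 r 0.0892 q6 1.37
[-0.05312447 -1.09803109] [ 0.08114175 -1.09631678] [ 0.21419736 -1.07824578] [ 0.34405722 -1.04408769] [ 0.46878384 -0.99435214] [ 0.58651637 -0.92978117] [ 0.69549825 -0.85133816] [ 0.79410351 -0.76019345] 
to circle cm [-0.08022207  0.00881594]
```

{"fn": "jog_arm", "kwargs": {"motion": [[-0.2,0,-0.1,0,255],[-0.2,0,-0.1,0,255],[-0.2,0,-0.1,0,255]]}}

```text
t: 24.38
tcp_pos: [0.5003, 0.0266, 0.1152]
tool_rot: [1.0, 0.018, -0.021, -0.001]
force: [0.1, 0.8, 9.0]
finger_gap: 0.333
```

```bash
python3 - <<'E'
from m import *
cr()
E
```

```text
t 24.38 tcp [0.5003 0.0266 0.1152] jawdeg -87.9 tilt z [-0.042  0.002 -0.999] F [0.1 0.8 9. ] T [ 0.18 -0.41  0.06] gap 0.333
ang 174.1 r 0.0902 q6 1.37
[-0.04676703 -1.09832023] [ 0.08748702 -1.09582868] [ 0.22043579 -1.07698772] [ 0.35009572 -1.04207843] [ 0.47453234 -0.99162167] [ 0.59188908 -0.92637022] [ 0.70041503 -0.84729762] [ 0.798491   -0.75558361] 
to circle cm [ 0.01497497 -0.00155798]
```

Works nicely: tilt 3.1° → 2.4° with small forces. Continuing.

{"fn": "jog_arm", "kwargs": {"motion": [[-0.3,0,-0.1,0,255],[-0.3,0,-0.1,0,255],[-0.3,0,-0.1,0,255],[-0.3,0,-0.1,0,255]]}}

```text
t: 24.72
tcp_pos: [0.4984, 0.0261, 0.115]
tool_rot: [1.0, 0.021, -0.008, 0.0]
force: [3.9, 0.1, 8.7]
finger_gap: 0.332
```

```bash
python3 - <<'E'
from m import *
cr()
ang(snap('top','t10'))
E
```

```text
t 24.72 tcp [0.4984 0.0261 0.115 ] jawdeg -87.6 tilt z [-0.016 -0.001 -1.   ] F [3.9 0.1 8.7] T [ 0.1  -0.65 -0.03] gap 0.332
ang 174.5 r 0.092 q6 1.36
[-0.03806088 -1.09865638] [ 0.0961692  -1.09510089] [ 0.22896447 -1.07520684] [ 0.35834366 -1.03927104] [ 0.48237648 -0.98782965] [ 0.59921239 -0.92165014] [ 0.70710824 -0.84171991] [ 0.80445426 -0.74923148] 
to circle cm [ 0.19735941 -0.01895321]
red [302.4 176.8] [17.2 17.6] [0.6787 0.0038 0.101 ] ang -6.43 r 0.0892
tab -4.97 118
```

{"fn": "jog_arm", "kwargs": {"motion": [[-0.3,-0.1,-0.1,0,255],[-0.1,-0.15,-0.1,0,255],[0,0,0,0,255]]}}

```text
t: 25.02
tcp_pos: [0.4979, 0.0236, 0.1152]
tool_rot: [1.0, 0.023, -0.003, 0.001]
force: [-0.4, -1.1, -1.7]
finger_gap: 0.333
```

```bash
python3 - <<'E'
from m import *
cr()
ang(snap('top','t11'))
E
```

```text
t 25.02 tcp [0.4979 0.0236 0.1152] jawdeg -87.4 tilt z [-0.006 -0.002 -1.   ] F [-0.4 -1.1 -1.7] T [-0.02  0.   -0.03] gap 0.333
ang 176.1 r 0.0923 q6 1.35
[-0.00844911 -1.09928299] [ 0.12563646 -1.09211261] [ 0.25784759 -1.06864826] [ 0.3862117  -1.02924001] [ 0.50881366 -0.97447582] [ 0.62382429 -0.90517277] [ 0.72952764 -0.82236482] [ 0.82434668 -0.72728744] 
to circle cm [ 0.23173002 -0.01596753]
red [301.5 176.8] [16.9 17.7] [0.6789 0.0063 0.101 ] ang -4.81 r 0.0891
tab -5.01 120
```

{"fn": "jog_arm", "kwargs": {"motion": [[0,0,-0.2,0,255],[0,0,-0.2,0,255]]}}

```text
t: 25.23
tcp_pos: [0.4986, 0.0238, 0.1148]
tool_rot: [1.0, 0.024, -0.002, 0.001]
force: [-4.7, 0.5, 27.9]
finger_gap: 0.332
```

```bash
python3 - <<'E'
from m import *
C[:]=[.5896,.0136]
cr()
t=snap('top','t12'); ang(t)
s=snap('side','s12'); cv2.imwrite('pics/s12c.png',cv2.resize(s['img'][110:270,250:410,::-1],None,fx=3.5,fy=3.5,interpolation=cv2.INTER_CUBIC))
cv2.imwrite('pics/t12c.png',cv2.resize(t['img'][120:290,220:450,::-1],None,fx=3,fy=3,interpolation=cv2.INTER_CUBIC))
print(proj(s,[[.4998,.0212,.158],[.4998,.0212,.048]]))
k,u,v=slv(s,(330,170,375,245))
for row in range(v.min(),v.max()+1,3): c=u[v==row]; print(row,c.min() if len(c) else 0,c.max() if len(c) else 0,end=' | ')
print(v.max()); st()
E
```

```text
t 25.23 tcp [0.4986 0.0238 0.1148] jawdeg -87.3 tilt z [-0.004 -0.002 -1.   ] F [-4.7  0.5 27.9] T [-0.06  0.98  0.01] gap 0.332
ang 176.0 r 0.0916 q6 1.35
[-0.01049041 -1.0992654 ] [ 0.12360825 -1.09234403] [ 0.25586272 -1.06912522] [ 0.38429979 -1.02995541] [ 0.50700324 -0.97541898] [ 0.62214235 -0.90632961] [ 0.7279993  -0.82371809] [ 0.82299473 -0.72881696] 
to circle cm [ 0.16136515 -0.01142009]
red [301.5 176.7] [17.  17.8] [0.6791 0.0063 0.101 ] ang -4.65 r 0.0898
tab -4.89 119
[[357.88877363 192.37111339]
 [355.5141492  228.09112072]]
191 362 362 | 194 361 362 | 197 361 362 | 200 361 362 | 203 361 362 | 206 361 361 | 209 361 361 | 212 353 361 | 215 352 361 | 218 352 361 | 221 352 360 | 224 352 360 | 227 352 360 | 230 353 358 | 230
t 25.33 tcp [0.4985 0.0238 0.1149] jawdeg -87.3 tilt z [-0.004 -0.002 -1.   ] F [-3.4  0.8 22.7] T [-0.11  0.88  0.04] gap 0.333
```

View pics/s12c.png

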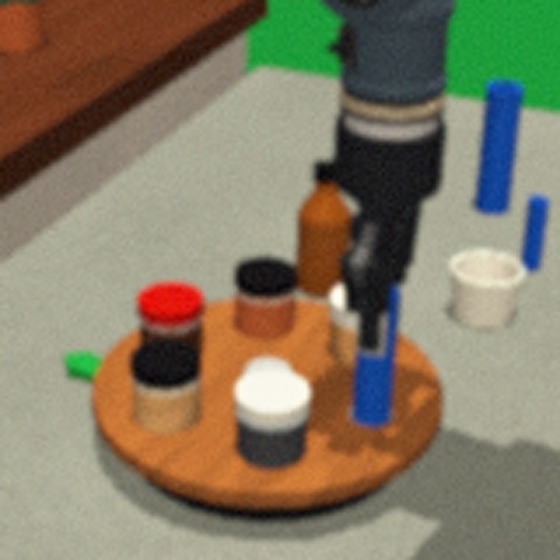

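View pics/t12c.png

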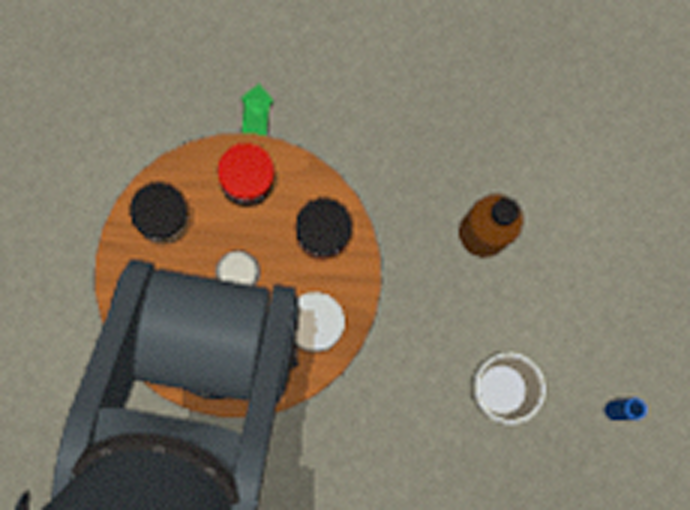

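{"fn": "jog_arm", "kwargs": {"motion": [[0,0,-0.05,0,255],[0,0,-0.05,0,255]]}}

```text
t: 25.5
tcp_pos: [0.4979, 0.0239, 0.115]
tool_rot: [1.0, 0.025, -0.002, 0.001]
force: [0.2, 0.4, 5.0]
finger_gap: 0.336
```

```bash
python3 - <<'E'
from m import *
C[:]=[.5896,.0136]
st(); t=snap('top','t13'); ang(t); s=st()
print('qd',np.abs(s['qd']).max())
E
```

```text
t 25.5 tcp [0.4979 0.0239 0.115 ] jawdeg -87.1 tilt z [-0.004 -0.003 -1.   ] F [0.2 0.4 5. ] T [-0.04 -0.1  -0.02] gap 0.336
red [301.5 176.7] [17.1 17.7] [0.6792 0.0063 0.101 ] ang -4.66 r 0.0899
tab -4.89 119
t 25.55 tcp [0.498  0.0238 0.115 ] jawdeg -87.2 tilt z [-0.004 -0.003 -1.   ] F [-0.1 -0.   8.6] T [-0.08  0.08 -0.02] gap 0.333
qd 0.005253420879003984
```

```bash
python3 - <<'E'
from m import *
a=load('top0')['img'].astype(int); b=load('t13')['img'].astype(int)
for n,(u0,v0,u1,v1) in dict(bottle=(368,180,398,210),tub=(374,235,406,266),bowl=(148,194,194,240),small=(418,248,438,264)).items(): print(n,np.abs(a-b)[v0:v1,u0:u1].mean().round(1))
print(sign_off())
E
```

```text
bottle 6.9
tub 8.5
bowl 6.2
small 7.0
the job is handed in; nothing more can be done
None
```

The job is handed in at about t = 25.6 s. The middle blue sleeve is pushed home on the spigot, and the carousel has been cranked about 180° by it. The red jar is at the green tab, and the gripper still holds the sleeve.

**Last checks**
- **Alignment:** the red lid measured −4.66° and the tab −4.89° in the top view, so they agree to about 0.2°. My estimate of the turning axis adds perhaps another 0.3°.
- **Seating:** the sleeve stopped against up to 28 N of downward push at the seated height, and I left a light 5–9 N push on it. The side picture shows it upright with no bare spigot, and the tool is within 0.3° of vertical.
- **Stillness:** joint speeds were close to zero.
- **Bystanders:** the bottle, tub and bowl look unchanged between the first and last top views, apart from image noise.

**What went wrong on the way**
- **Tilt:** the tool leaned as it moved, up to about 7° while carrying the sleeve and about 6° while cranking. I corrected it by turning the hand, and at the end by a gentle radial push against the spigot.
- **Turntable slip:** the turntable slipped back about 13°, by the hand's position, during one of those hand turns. I cranked it forward again.
- **Camera disagreement:** the two cameras disagreed by 1–2 mm on the spigot's position, which was within the sleeve's clearance.

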